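# Scribe the template line on a steel blank and set out the bench kit in order of use

### The job

Take the scriber and mark the steel blank: set its point down on the blank beside the free edge of the thin template, at the end farthest from the robot, and draw it slowly and steadily (about 15 mm a second) along that edge, round its one bend, to the end nearest the robot, keeping the point on the blank and close against the edge all the way. Then lay the scriber and every other tool from the rubber mat in the wooden tray in the order of use, left to right as the robot sees it: scriber, centre punch, cold chisel, file, deburring tool, brush, each always in its own one of the six places (a missing tool's place stays empty), lying straight across both notched rests with its working end away from the robot. Leave the oil bottle, wooden block, instrument case and engineer's square where they are.

Things in the scene. Friction and masses are not known exactly. Their poses are not given: they have to be found in the camera images.
- scriber: Scriber: slender light-metal hexagonal pen, 9 mm across flats (x -60 to +44 mm, dark end cap to -68), then a dark collar and a 4 mm steel needle with its point at x = +100 mm. 45 g, axis 4.5 mm above its underside; balances near x = -5 mm. Origin on its axis in the middle of the grip; x points along the axis to the working end, z up as it lies at the start.
- scriber_tip (a point): The scriber's needle point, 100 mm along its x, on its axis; the needle is about 3 mm thick near it. To scribe, tilt the gripper some 30 to 40 degrees about the line between its fingers so that the point is lowest.
- punch: Centre punch: a short dark steel hexagonal bar, 11 mm across flats (x -63 to +38 mm), tapering to a blunt point at x = +61 mm. About 80 g, axis 5.5 mm above its underside; balances at about x = -10 mm. It may be absent. Origin on its axis in the middle of the grip; x points along the axis to the working end, z up as it lies at the start.
- punch_tip (a point): The punch's point, 61 mm along its x.
- chisel: Flat cold chisel: a dark steel hexagonal bar, 13 mm across flats (x -62 to +47 mm), its end forged out to a flat blade 18 mm wide with the cutting edge at x = +91 mm. About 150 g, axis 6.5 mm above its underside; balances at about x = +10 mm. It may be absent. Origin on its axis in the middle of the grip; x points along the axis to the working end, z up as it lies at the start.
- chisel_tip (a point): Middle of the chisel's cutting edge, 91 mm along its x.
- file: Small flat file: light wooden handle with a brass ferrule, 19 mm wide, 16 mm thick (x -40 to +40 mm), and a dark steel blade 14 mm wide, 3.5 mm thick, to x = +130 mm, along the handle's axis (so the blade stands 6 mm clear of the bench). About 75 g, axis 8 mm above its underside; balances at about x = +15 mm. It may be absent. Origin on its axis in the middle of the grip; x points along the axis to the working end, z up as it lies at the start.
- file_tip (a point): The blade's end, 130 mm along its x.
- deburrer: Deburring tool: black plastic pen handle, 15 mm square with rounded edges (x -45 to +40 mm), then a thin steel shank with a short hooked blade, ending at x = +70 mm. About 45 g, axis 7.5 mm above its underside; balances near x = 0. It may be absent. Origin on its axis in the middle of the grip; x points along the axis to the working end, z up as it lies at the start.
- deburrer_tip (a point): The end of the hooked blade, 70 mm along its x.
- brush: File brush lying on its back: brown wooden handle 17 mm wide, 14 mm thick (x -45 to +40 mm), then a head 24 mm wide to x = +92 mm with black bristles standing 13 mm up out of it. About 60 g, axis 7 mm above its underside; balances at about x = +20 mm. It may be absent. Origin on its axis in the middle of the grip; x points along the axis to the working end, z up as it lies at the start.
- brush_tip (a point): The end of the brush's head, 92 mm along its x.
- mat: Grey rubber bench mat, 240 x 310 mm, 3 mm thick, fixed; the tools start on it side by side, about 52 mm apart, working ends roughly along its +x (away from the robot). Origin: centre of its underside. Mat and tray may change sides.
- tray: Wooden kit tray, fixed, x -76 to +136 mm, 314 mm wide, floor 5 mm, rim 16 mm high. Two rests run along y at x = -30 and +30 mm, each 8 mm thick (52 mm free between them for fingers), bearing surface 15 mm above the bench, teeth 10 mm wide and 12 mm high making six 36 mm places at 46 mm pitch. Origin: on the bench midway between the rests, mid-row; x away from the robot within 12 degrees, y to its left.
- place1 (a point): Leftmost place (+y end) of the tray, the scriber's: midway between the rests, mid-notch, at bearing height (15 mm); in the tray's frame y = +115 mm. The next are for centre punch (y = +69 mm), cold chisel (+23), file (-23), deburring tool (-69). A laid tool has its underside at this height and its origin above x = 0.
- place6 (a point): Rightmost place (-y end) of the tray, the brush's: as place1, in the tray's frame y = -115 mm.
- blank: Dark steel blank, fixed, 160 mm (x) by 100 mm (y), 10 mm thick. A bright 2 mm sheet template lies on its right-hand (-y) half under two pot magnets (tops 30 mm above the bench). The template's free edge looks to +y: straight along x from x = +70 mm to 0, then swinging out to +y by 30 in 100 towards x = -70 mm. Origin: centre of its underside; x away from the robot within 15 degrees, z up.
- line_far (a point): Far end, where to begin, of the line to scribe, on the blank's top (10 mm above the bench), 2.5 mm to +y of the template's edge; in the blank's frame x = 60, y = -4 mm.
- line_bend (a point): Bend of the line to scribe, on the blank's top (10 mm above the bench), 2.5 mm to +y of the template's edge; in the blank's frame x = 0, y = -4 mm.
- line_near (a point): Near end, where to finish, of the line to scribe, on the blank's top (10 mm above the bench), 2.5 mm to +y of the template's edge; in the blank's frame x = -60, y = 14 mm. The line runs straight from line_far to line_bend to line_near; stations 1 to 9 lie on it every 15 mm of the blank's x.
- oiler: White plastic oil bottle with black cap, 52 mm across, 85 mm high, standing loose beyond the work. Bystander. Origin: centre of its underside.
- packing: Wooden packing block, 70 x 110 x 35 mm, loose beyond the work. Bystander. Origin: centre of its underside.
- case: Grey plastic instrument case, 75 x 150 x 24 mm, loose beyond the work. Bystander. Origin: centre of its underside.
- square: Engineer's square, stock 18 x 75 x 16 mm with a 90 mm blade, lying loose between the robot and the blank. Bystander. Origin: centre of the stock's underside.
Things that resemble listed ones, but are neither listed nor needed, are in the scene too. Of the things shaped like the file, the wooden one is meant.

How it is judged:
On the way, in this order (a step that is already met when the one before it is completed fails the run):
1. The scriber's point is set down on the blank at the far end of the template's edge (x of scriber_tip in the frame of blank between 0.055 and 0.065 m and y of scriber_tip in the frame of blank between -0.009 and 0.001 m and z of scriber_tip in the frame of blank between 0.006 and 0.013 m and contact force between scriber and blank above 0.15 N), for 0.2 s.
2. The scriber's point is drawn slowly past station 2 of the line (x of scriber_tip in the frame of blank between 0.04 and 0.05 m and y of scriber_tip in the frame of blank between -0.009 and 0.001 m and z of scriber_tip in the frame of blank between 0.006 and 0.013 m), for 0.2 s.
3. The scriber's point is drawn slowly past station 3 of the line (x of scriber_tip in the frame of blank between 0.025 and 0.035 m and y of scriber_tip in the frame of blank between -0.009 and 0.001 m and z of scriber_tip in the frame of blank between 0.006 and 0.013 m), for 0.2 s.
4. The scriber's point is drawn slowly past station 4 of the line (x of scriber_tip in the frame of blank between 0.01 and 0.02 m and y of scriber_tip in the frame of blank between -0.009 and 0.001 m and z of scriber_tip in the frame of blank between 0.006 and 0.013 m), for 0.2 s.
5. The scriber's point is drawn slowly past station 5 of the line (x of scriber_tip in the frame of blank between -0.005 and 0.005 m and y of scriber_tip in the frame of blank between -0.009 and 0.001 m and z of scriber_tip in the frame of blank between 0.006 and 0.013 m), for 0.2 s.
6. The scriber's point is drawn slowly past station 6 of the line (x of scriber_tip in the frame of blank between -0.02 and -0.01 m and y of scriber_tip in the frame of blank between -0.0045 and 0.0055 m and z of scriber_tip in the frame of blank between 0.006 and 0.013 m), for 0.2 s.
7. The scriber's point is drawn slowly past station 7 of the line (x of scriber_tip in the frame of blank between -0.035 and -0.025 m and y of scriber_tip in the frame of blank between 0 and 0.01 m and z of scriber_tip in the frame of blank between 0.006 and 0.013 m), for 0.2 s.
8. The scriber's point is drawn slowly past station 8 of the line (x of scriber_tip in the frame of blank between -0.05 and -0.04 m and y of scriber_tip in the frame of blank between 0.0045 and 0.0145 m and z of scriber_tip in the frame of blank between 0.006 and 0.013 m), for 0.2 s.
9. The scriber's point has reached the near end of the edge (x of scriber_tip in the frame of blank between -0.065 and -0.055 m and y of scriber_tip in the frame of blank between 0.009 and 0.019 m and z of scriber_tip in the frame of blank between 0.006 and 0.013 m), for 0.2 s.
At the end, for the whole second after the job is handed in: The point touched down at station 1, then passed stations 2 to 9, each within 5 mm in x and y and 3 mm up, for 0.2 s. Each present tool rests in its place on both rests: origin within 17 mm in y, 25 mm in x, 4 mm in z, within 0.25 rad of square, working end away (y of scriber in the frame of tray between 0.098 and 0.132 m and x of scriber in the frame of tray between -0.025 and 0.025 m and z of scriber in the frame of tray between 0.015 and 0.0235 m and x of each of scriber_tip, punch_tip, chisel_tip, file_tip, deburrer_tip, brush_tip in the frame of tray above 0.03 m and angle between the x axis of each of scriber, punch, chisel, file, deburrer, brush and the x axis of tray, either way round below 0.25 rad and linear speed of each of scriber, punch, chisel, file, deburrer, brush below 0.02 m/s and y of punch in the frame of tray between 0.052 and 0.086 m and x of punch in the frame of tray between -0.025 and 0.025 m and z of punch in the frame of tray between 0.015 and 0.0245 m and y of chisel in the frame of tray between 0.006 and 0.04 m and x of chisel in the frame of tray between -0.025 and 0.025 m and z of chisel in the frame of tray between 0.015 and 0.0255 m and y of file in the frame of tray between -0.04 and -0.006 m and x of file in the frame of tray between -0.025 and 0.025 m and z of file in the frame of tray between 0.015 and 0.027 m and y of deburrer in the frame of tray between -0.086 and -0.052 m and x of deburrer in the frame of tray between -0.025 and 0.025 m and z of deburrer in the frame of tray between 0.015 and 0.0265 m and y of brush in the frame of tray between -0.132 and -0.098 m and x of brush in the frame of tray between -0.025 and 0.025 m and z of brush in the frame of tray between 0.015 and 0.026 m).
It fails at once if The oil bottle is disturbed (moved by more than 30 mm) (distance of oiler from where it was at the start of the episode above 0.03 m).
It fails at once if The wooden packing block is disturbed (moved by more than 30 mm) (distance of packing from where it was at the start of the episode above 0.03 m).
It fails at once if The instrument case is disturbed (moved by more than 30 mm) (distance of case from where it was at the start of the episode above 0.03 m).
It fails at once if The engineer's square is disturbed (moved by more than 30 mm) (distance of square from where it was at the start of the episode above 0.03 m).
Of punch, chisel, file, deburrer, brush only 3 to 5 are there at a start; the rules pass over those that are not, and their reading is None.
At some moment in a run one of scriber, punch, chisel, file, deburrer, brush may be knocked a few centimetres aside while the robot is not near it.
Once in a run the grip may slacken for a moment while it holds something.
It also fails if it takes over 210 s, if anything falls off the work surface, if the arm or the gripper's body presses on something with over 40 N, if the wrist force passes 120 N, or if a joint passes its speed limit or range.

### The arm

A 6-joint arm with a two-finger parallel gripper is mounted at the origin on the work surface. World frame = base frame: x ahead of the robot, y to its left, z up, the work surface at z = 0. Lengths are in m, angles in rad, forces in N, time in s.
With the tool pointing down it reaches from about 0.25 to 0.85 m from the base axis. Payload 12.5 kg.
Tool frame: the origin (TCP) lies midway between the tips of the shut fingers; the grasp point (between the pads) lies r.grip_point_offset behind it (r.grip_point_offset is the distance from the TCP to the grasp point, in m); z points along the fingers, y is the direction in which the jaws open and shut (so a half turn about z gives the same grasp; the last joint's range is limited). The gripper opens to 93 mm and grips with 3 to 60 N. Pads are 15 mm wide; open, the fingers measure 128 mm over their backs; the gripper's body (75 mm by 188 mm) begins 65 mm behind the grasp point.
Start: joints at [-1.427, 0.351, 1.652, -0, 1.139, -0.085], TCP at [0.125, -0.536, 0.182] pointing down, gripper open.
Joint ranges: [-2.75, 2.75], [-0.79, 2.1], [0.01, 2.65], [-1.57, 4.71], [0.07, 3.14], [-2.87, 2.87]. Speed limits (rad/s): [2.22, 2.22, 2.79, 3.14, 3.14, 3.14].

### API

Orientations are given as a 3x3 rotation matrix whose columns are the frame's x, y, z axes.
In Python, from plant import state, vision, ticket, r gives the robot as it stands. The module is installed in compiled form; this text tells all that it offers.
- The arm moves only by the shell command python3 -m crank 'ROWS'. ROWS is a JSON object of lists of equal length, an entry for each row: "slide": the shift along the tool's x, y, z in m, a list of three; "rot": the turn, a rotation vector about the tool's x, y, z in degrees, a list of three; "fingers": the finger opening in m, from 0 to 0.093. A call has 1 to 20 rows; each row is the pose to reach, as a shift and turn from the pose measured when the call began, along the tool's axes at that moment; what a row does not reach only later rows make up. A row lasts 1/10 s, in which the tool goes at most 50 mm and 8.59 degrees, less where a joint would pass 70% of its speed; a pose out of reach is approached as far as the arm can. A call with a gripper value outside its range is refused whole. The fingers move at their own pace and stop on an object; the grip force is fixed at half the most. Time passes only in rows, so rows that repeat a pose let the fingers close. It gives the time, the measured TCP pose, the force and the opening at its end, in the units of the state.
- state(): the state, without advancing time (a new reading comes with each control period).
- vision.grab_frame(name): name is "scene" or "side" or "wrist"; returns a dict with "pixels" (420x560x3 uint8, red, green, blue), "fx", "fy", "cx", "cy" (pixels), "pose" (4x4, takes a point from camera to world coordinates). Camera axes: x right, y down, z forward; pixel columns grow to the right and rows downward; lengths in m; the calibration is good to about 2 mm. A picture is of the moment at which its call begins. There is no depth.
- ticket.job_done(): hands the job in, once; it reports no verdict.
The state is a dict: "time_s": time; "joint_positions": joint angles; "qd": joint speeds; "joint_torque": joint torques, N m; "eef_pos": TCP position; "orientation": TCP orientation; "contact_force": force on the tool from outside, world axes, zero at the start; "wrist_torque": the same for the moment, N m; "gripper_width": opening from 0.0 (shut) to 1.0 (fully open).
Only numpy, scipy, OpenCV 4.12 (cv2) and the standard library are available. Lean on these libraries where they do the work, as an engineer would, in place of code of your own. Each camera call takes 0.05 s, during which the arm holds its last target.

## Working session

There is one attempt and no reset: what is moved stays moved. The work goes in short steps, Python scripts to look and compute and a shell command to move; the robot and the scene stay as the last step left them, time stands still between calls to the robot, and variables do not carry over. Pictures are saved under pics/ and viewed, and the job is handed in when it is done.

```bash
mkdir -p pics; ls; python3 - <<'E'
from plant import state, vision, ticket, r
import cv2
s=state(); print(s, r.grip_point_offset)
for n in ("scene","side","wrist"):
    f=vision.grab_frame(n); cv2.imwrite(f"pics/{n}0.png",f["pixels"][:,:,::-1]); print(n,f["fx"],f["fy"],f["cx"],f["cy"]); print(f["pose"].round(4).tolist() if hasattr(f["pose"],"round") else f["pose"])
E
```

```text
pics
{'time_s': 0.0, 'joint_positions': array([-1.42661697e+00,  3.51248351e-01,  1.65245241e+00,  2.07806459e-05,
        1.13909302e+00, -8.46044095e-02]), 'qd': array([ 0.00052489, -0.00167518, -0.000163  ,  0.00038509,  0.00197536,
        0.00067858]), 'joint_torque': array([-1.74726638e-04, -4.97328973e+01, -2.85262996e+01,  6.98549487e-02,
        2.56304053e-02, -8.18475928e-05]), 'eef_pos': array([ 0.12470675, -0.53526377,  0.18178406]), 'orientation': array([[ 9.73944932e-01,  2.26784579e-01, -1.53899468e-04],
       [ 2.26784599e-01, -9.73944211e-01,  1.19137197e-03],
       [ 1.20295295e-04, -1.19523272e-03, -9.99999278e-01]]), 'contact_force': array([-0.35360586,  0.0141092 , -0.50337728]), 'wrist_torque': array([ 0.01562765, -0.0263181 , -0.00328868]), 'gripper_width': 0.998867254276316} 0.0188
scene 423.5183890929161 423.5183890929161 281.2069671513379 207.51149611491493
[[0.7176, 0.5763, -0.3911, 0.9696], [0.6964, -0.6, 0.3937, -0.4065], [-0.0078, -0.5549, -0.8319, 1.0039], [0.0, 0.0, 0.0, 1.0]]
side 461.6890394902539 461.6890394902539 276.8385532689918 202.92147281805222
[[-0.9966, -0.0606, 0.0553, 0.4496], [-0.0786, 0.511, -0.856, 1.0468], [0.0236, -0.8574, -0.5141, 0.6362], [0.0, 0.0, 0.0, 1.0]]
wrist 339.3318711091767 339.3318711091767 278.52483894559913 205.90148523104344
[[0.2277, -0.934, -0.2751, 0.2021], [-0.9737, -0.2188, -0.063, -0.5173], [-0.0013, 0.2823, -0.9593, 0.3848], [0.0, 0.0, 0.0, 1.0]]
```

View pics/scene0.png

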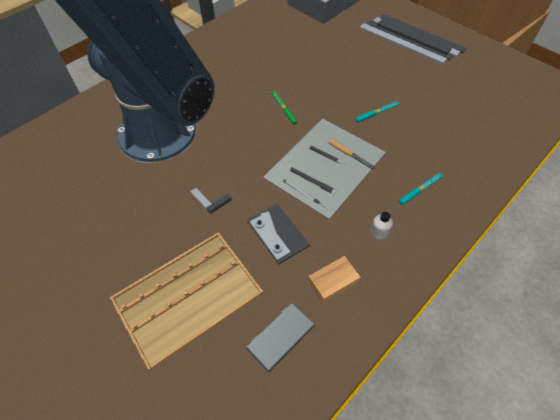

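View pics/side0.png

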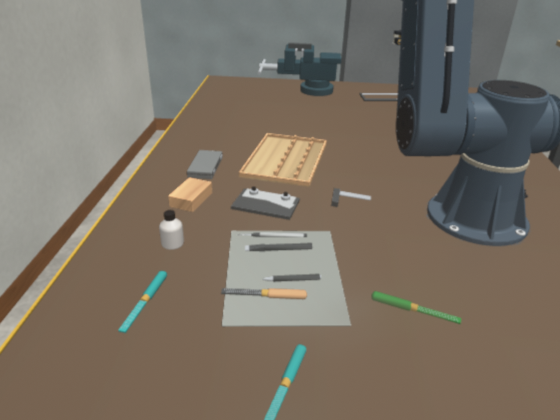

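View pics/wrist0.png

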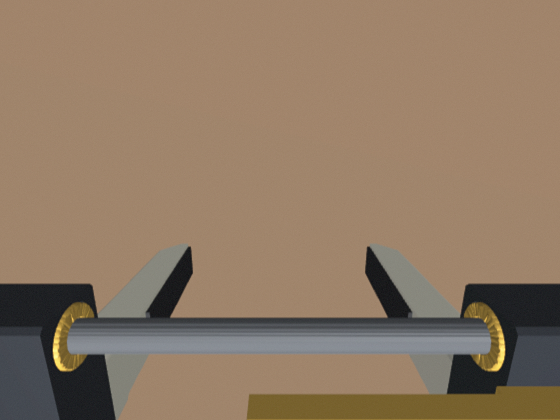

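```bash
cat > h.py <<'E'
import numpy as np, cv2
from plant import state, vision, ticket, r
def grab(n): return vision.grab_frame(n)
def ray(f,u,v):
    P=np.array(f["pose"]); d=P[:3,:3]@np.array([(u-f["cx"])/f["fx"],(v-f["cy"])/f["fy"],1.]); return P[:3,3],d
def pt(f,u,v,z=0.):
    o,d=ray(f,u,v); return o+d*(z-o[2])/d[2]
def proj(f,X):
    P=np.array(f["pose"]); c=P[:3,:3].T@(np.asarray(X,float)-P[:3,3]); return np.array([f["fx"]*c[0]/c[2]+f["cx"],f["fy"]*c[1]/c[2]+f["cy"]])
def crop(f,name,u0,v0,u1,v1,k,dots=()):
    im=f["pixels"][v0:v1,u0:u1,::-1]; im=cv2.resize(im,None,fx=k,fy=k,interpolation=cv2.INTER_CUBIC)
    for d in dots:
        cv2.circle(im,(int((d[0]+.5-u0)*k),int((d[1]+.5-v0)*k)),2,(0,0,255),-1)
    for u in range((u0//20+1)*20,u1,20):
        cv2.line(im,(int((u-u0+.5)*k),0),(int((u-u0+.5)*k),6),(0,255,255),1); cv2.putText(im,str(u),(int((u-u0)*k),16),0,.35,(0,255,255),1)
    for v in range((v0//20+1)*20,v1,20):
        cv2.line(im,(0,int((v-v0+.5)*k)),(6,int((v-v0+.5)*k)),(0,255,255),1); cv2.putText(im,str(v),(8,int((v-v0)*k)+6),0,.35,(0,255,255),1)
    cv2.imwrite("pics/"+name+".png",im)
E
python3 - <<'E'
from h import *
f=grab("scene"); g=grab("side")
crop(f,"a1",260,110,390,220,6)
crop(g,"a2",210,180,360,330,4)
crop(f,"a3",105,190,265,310,5)
crop(f,"a3b",105,190,320,370,3)
E
```

```text
(no output)
```

View pics/a1.png

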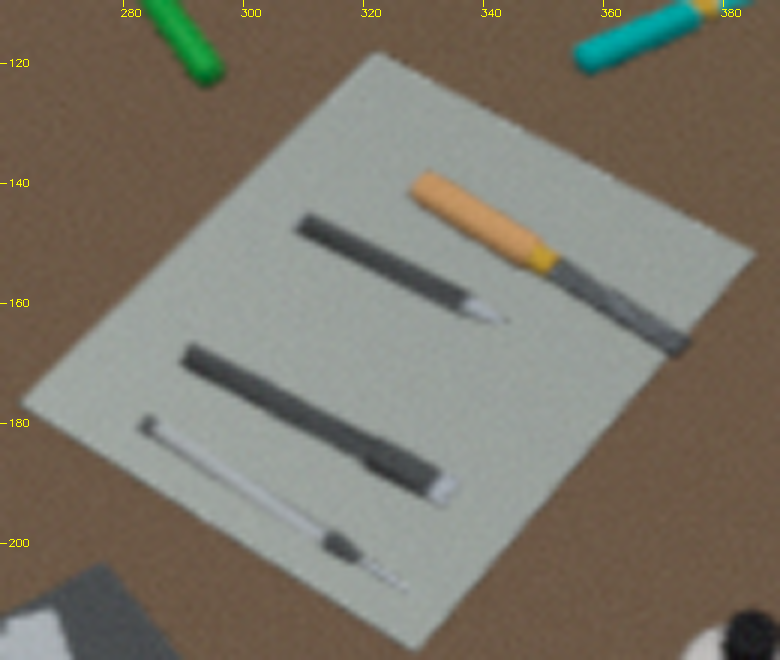

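View pics/a2.png

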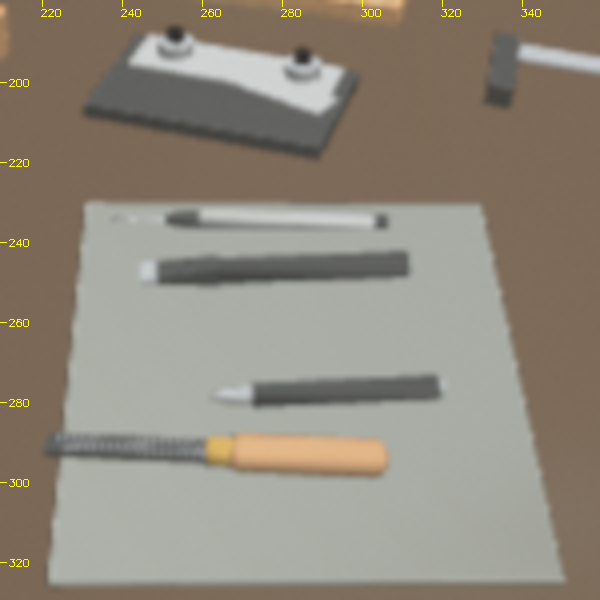

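View pics/a3b.png

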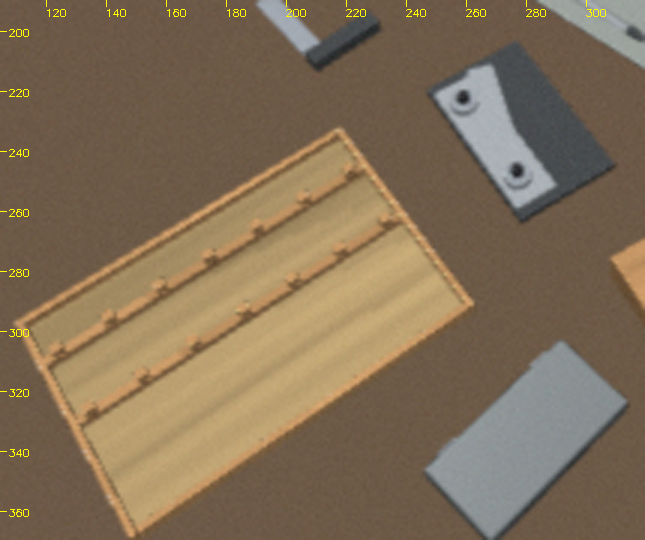

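```bash
python3 - <<'E'
from h import *
f=grab("scene"); g=grab("side")
a=lambda n,fr,u,v,z: print(n,(pt(fr,u,v,z)*1000).round(1)[:2])
print("mat scene"); [a('',f,*p,.003) for p in ((321,118),(384.5,151.5),(328,217.5),(263,176.5))]
print("mat side"); [a('',g,*p,.003) for p in ((229.5,230),(328,230),(349,324.5),(220,325))]
print("scriber"); a('cap',f,283,180,.0075);a('tip',f,326,208,.0075); a('cap S',g,304,235,.0075);a('tip S',g,236,234,.0075)
print("chisel"); a('tail',f,290.5,169.5,.0095);a('tip',f,334,191.5,.0095); a('tail S',g,310.5,246,.0095);a('tip S',g,243,247.5,.0095)
print("punch"); a('tail',f,309,146.5,.0085);a('tip',f,342.5,163.5,.0085); a('tail S',g,318.5,276,.0085);a('tip S',g,261.5,278,.0085)
print("file"); a('tail',f,328.5,140.5,.011);a('tip',f,373,167,.011); a('tail S',g,304.5,293.5,.011);a('tip S',g,220.5,290,.011)
print("blank side far/near +y bottom...");
a('S top far +y',g,229,207,.01);a('S top near +y',g,288,217,.01);a('S top near -y',g,298.5,197.5,.01);a('S top far -y',g,243,188,.01)
a('F near -y',f,248,221,.01);a('F near +y',f,275.5,205,.01);a('F far+y',f,308,246,.01);a('F far -y',f,278.5,261,.01)
a('templ bend F',f,273,236,.012); a('templ far F',f,288,252,.012);a('templ near F',f,268,213,.012)
a('templ bend S',g,270,200,.012)
print('tray');a('near -y.. F',f,111.5,298,.016);a('F',f,217.5,234,.016);a('F',f,261,291,.016);a('F',f,150,367,.016)
E
```

```text
mat scene
 [346.3 413.4]
 [584.8 439.7]
 [616.7 133.7]
 [382.2 109.4]
mat side
 [621.6 133. ]
 [383.4 106. ]
 [349.5 415.8]
 [587.5 441.3]
scriber
cap [436.9 138.9]
tip [593.5 151.5]
cap S [441.3 140.4]
tip S [602.3 154.4]
chisel
tail [426.7 181.9]
tip [573.4 209.8]
tail S [425.2 185.6]
tip S [577.8 208.4]
punch
tail [404.7 289.1]
tip [523.9 308.4]
tail S [406.7 288.8]
tip S [525.  307.9]
file
tail [433.6 348.4]
tip [599.8 359.4]
tail S [434.6 348.6]
tip S [602.  355.9]
blank side far/near +y bottom...
S top far +y [638.4  39.2]
S top near +y [483.7  69.5]
S top near -y [461.1 -31.1]
S top far -y [616.8 -65.1]
F near -y [467.3 -31.9]
F near +y [484.7  58.8]
F far+y [639.3  24.9]
F far -y [613.7 -61.1]
templ bend F [551.6 -18.6]
templ far F [614.1 -25.7]
templ near F [489.5  24.2]
templ bend S [536.   -5.4]
tray
near -y.. F [ 390.2 -420.6]
F [ 441.  -119.5]
F [ 642.2 -152.2]
F [ 592.4 -452.2]
```

```bash
cat >> h.py <<'E'
from scipy.spatial.transform import Rotation as Rn
def Rt(yaw,tilt=0.):
    # tool x at yaw (deg), tool z down; tilt>0 lowers the tool-x (point) end
    y=np.radians(yaw); c,s=np.cos(y),np.sin(y)
    R=np.array([[c,s,0],[s,-c,0],[0,0,-1.]])
    # rotating about tool y: x-> lower needs x toward +z(tool): negative rot about y
    return R@Rn.from_euler('y',-tilt,degrees=True).as_matrix()
def go(p,R,s=None):
    s=s or state(); R0=np.array(s["orientation"]); d=R0.T@(np.asarray(p)-s["eef_pos"])
    rv=Rn.from_matrix(R0.T@R).as_rotvec(degrees=True)
    print("slide",d.round(4).tolist(),"rot",rv.round(2).tolist())
    return d,rv
E
python3 - <<'E'
from h import *
go((.46,.13,.25),Rt(5))
E
```

```text
slide [0.4775, -0.5722, -0.0676] rot [-0.01, 0.0, 8.11]
```

```bash
python3 -m crank '{"slide":[[0.478,-0.572,-0.068],[0.478,-0.572,-0.068],[0.478,-0.572,-0.068],[0.478,-0.572,-0.068],[0.478,-0.572,-0.068],[0.478,-0.572,-0.068],[0.478,-0.572,-0.068],[0.478,-0.572,-0.068],[0.478,-0.572,-0.068],[0.478,-0.572,-0.068],[0.478,-0.572,-0.068],[0.478,-0.572,-0.068],[0.478,-0.572,-0.068],[0.478,-0.572,-0.068],[0.478,-0.572,-0.068],[0.478,-0.572,-0.068],[0.478,-0.572,-0.068],[0.478,-0.572,-0.068]],"rot":[[0,0,8.1],[0,0,8.1],[0,0,8.1],[0,0,8.1],[0,0,8.1],[0,0,8.1],[0,0,8.1],[0,0,8.1],[0,0,8.1],[0,0,8.1],[0,0,8.1],[0,0,8.1],[0,0,8.1],[0,0,8.1],[0,0,8.1],[0,0,8.1],[0,0,8.1],[0,0,8.1]],"fingers":[0.05,0.05,0.05,0.05,0.05,0.05,0.05,0.05,0.05,0.05,0.05,0.05,0.05,0.05,0.05,0.05,0.05,0.05]}'
python3 - <<'E'
from h import *
f=grab("wrist"); crop(f,"w1",0,0,560,420,1.4); 
E
```

```text
time_s: 2.15
eef_pos: [0.4601, 0.1291, 0.2502]
orientation: [[0.996, 0.087, -0.001], [0.087, -0.996, -0.0], [-0.001, -0.0, -1.0]]
contact_force: [0.1, 0.1, -0.0]
gripper_width: 0.539
```

View pics/w1.png

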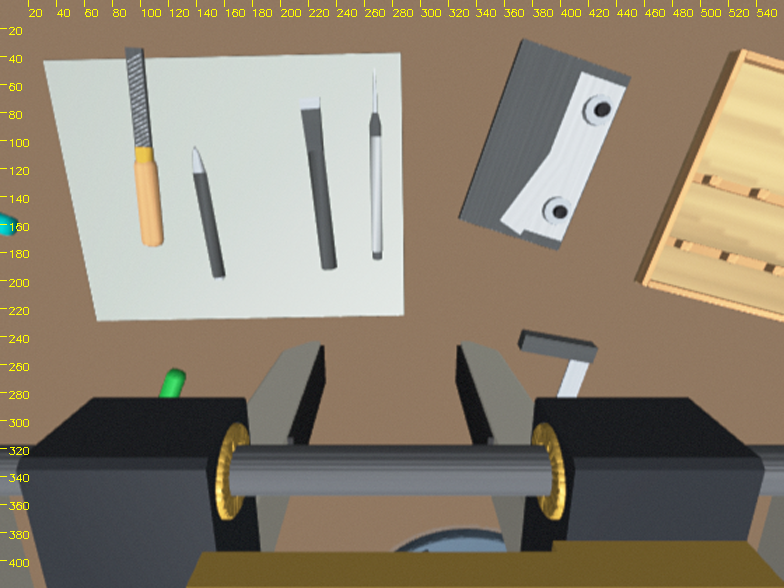

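```bash
python3 - <<'E'
from h import *
import pickle
f=grab("wrist"); pickle.dump(f,open("w1.pkl","wb"))
crop(f,"w1a",80,25,300,205,3.4); crop(f,"w1b",320,20,470,190,3.4); print(state()["eef_pos"])
E
```

```text
[0.46024883 0.12887986 0.25045115]
```

View pics/w1a.png

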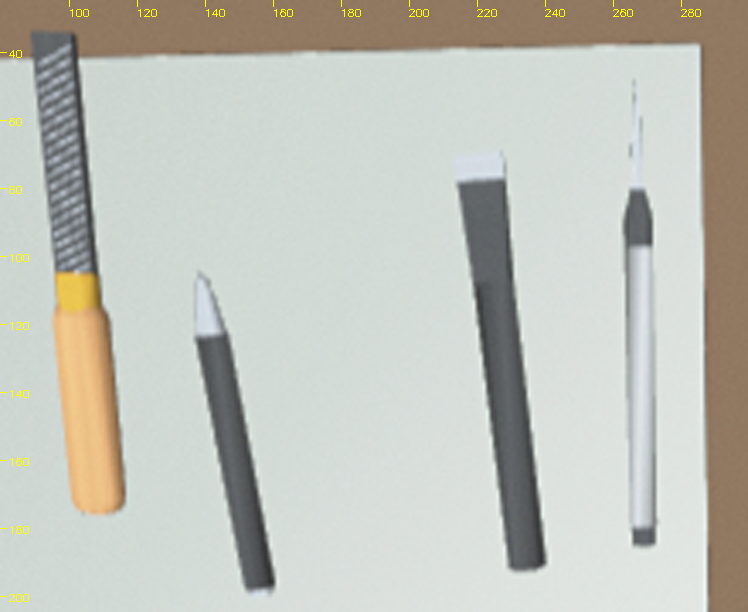

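View pics/w1b.png

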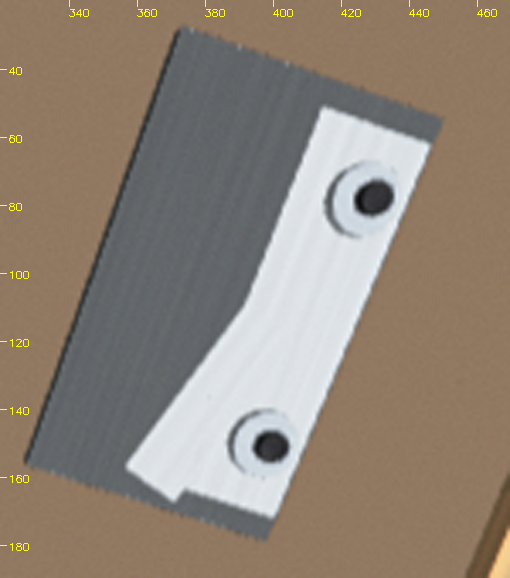

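```bash
python3 - <<'E'
from h import *
import pickle
f=pickle.load(open("w1.pkl","rb"))
def line(n,tail,tip,z,L):
    a=pt(f,*tail,z)[:2]; b=pt(f,*tip,z)[:2]; print(n,(a*1000).round(1),(b*1000).round(1),"len",round(np.linalg.norm(b-a)*1000,1),"yaw",np.degrees(np.arctan2(*(b-a)[::-1])).round(2),"orig from tip",((b-(b-a)/np.linalg.norm(b-a)*L)*1000).round(1))
line("scriber",(268.9,184.2),(265.7,47.4),.0075,.1)
line("chisel",(234.5,191.9),(221,69.2),.0095,.091)
line("punch",(156,197.4),(138.3,104.5),.0085,.061)
line("file",(108.3,175.1),(95.1,33.9),.011,.13)
W=[];B=[]
for b,u,z in [((80,50),(372.7,27.7),.01),((80,-50),(449.8,54.2),.01),((-80,-50),(397.7,178.6),.01),((-80,50),(329,155),.01),((70,-6.5),(414.2,50.7),.012),((0,-6.5),(391.6,109.2),.012),((-70,14.5),(356.6,156.6),.012)]:
    W.append(pt(f,*u,z)[:2]*1000);B.append(b)
W=np.array(W);B=np.array(B,float)
def fit(B,W):
    Bc=B-B.mean(0);Wc=W-W.mean(0);H=(Bc[:,0]*Wc[:,1]-Bc[:,1]*Wc[:,0]).sum();K=(Bc*Wc).sum();th=np.arctan2(H,K);R=np.array([[np.cos(th),-np.sin(th)],[np.sin(th),np.cos(th)]]);t=W.mean(0)-R@B.mean(0);return th,R,t
th,R,t=fit(B,W); print("blank",np.degrees(th),t); print((W-(B@R.T+t)).round(1))
for p in ((60,-4),(0,-4),(-60,14)): print(p,(R@p+t).round(1))
E
```

```text
scriber [437.6 140.4] [605.3 157.6] len 168.5 yaw 5.85 orig from tip [505.8 147.4]
chisel [423.5 185.7] [576.  209.9] len 154.4 yaw 9.01 orig from tip [486.1 195.6]
punch [406.3 291.5] [525.7 311.9] len 121.1 yaw 9.69 orig from tip [465.5 301.6]
file [432.2 353.1] [601.8 359.4] len 169.7 yaw 2.15 orig from tip [471.9 354.6]
blank -12.227398496506 [549.63417078   1.29340632]
[[-1.3  0.2]
 [-0.5  0.8]
 [-0.1  1. ]
 [ 1.8 -1.7]
 [-0.2  0.3]
 [-0.6  0.2]
 [ 0.9 -0.6]]
(60, -4) [607.4 -15.3]
(0, -4) [548.8  -2.6]
(-60, 14) [494.   27.7]
```

```bash
python3 - <<'E'
from h import *
go((.5055,.1473,.06),Rt(5.85)); go((.5055,.1473,.005),Rt(5.85))
E
```

```text
slide [0.0467, -0.0144, 0.1905] rot [-0.01, 0.0, -0.93]
slide [0.0467, -0.0144, 0.2455] rot [-0.01, 0.0, -0.93]
```

```bash
python3 -m crank '{"slide":[[0.047,-0.014,0.05],[0.047,-0.014,0.1],[0.047,-0.014,0.15],[0.047,-0.014,0.19],[0.047,-0.014,0.22],[0.0467,-0.0144,0.235],[0.0467,-0.0144,0.2445],[0.0467,-0.0144,0.2455],[0.0467,-0.0144,0.2455]],"rot":[[0,0,-0.9],[0,0,-0.9],[0,0,-0.9],[0,0,-0.9],[0,0,-0.9],[0,0,-0.9],[0,0,-0.9],[0,0,-0.9],[0,0,-0.9]],"fingers":[0.03,0.03,0.03,0.03,0.03,0.03,0.03,0.03,0.03]}'
python3 - <<'E'
from h import *
f=grab("wrist"); crop(f,"w2",100,60,480,340,2); 
E
```

```text
time_s: 3.15
eef_pos: [0.5061, 0.147, 0.0058]
orientation: [[0.995, 0.101, 0.001], [0.101, -0.995, 0.0], [0.001, -0.0, -1.0]]
contact_force: [0.5, -0.2, -0.3]
gripper_width: 0.324
```

View pics/w2.png

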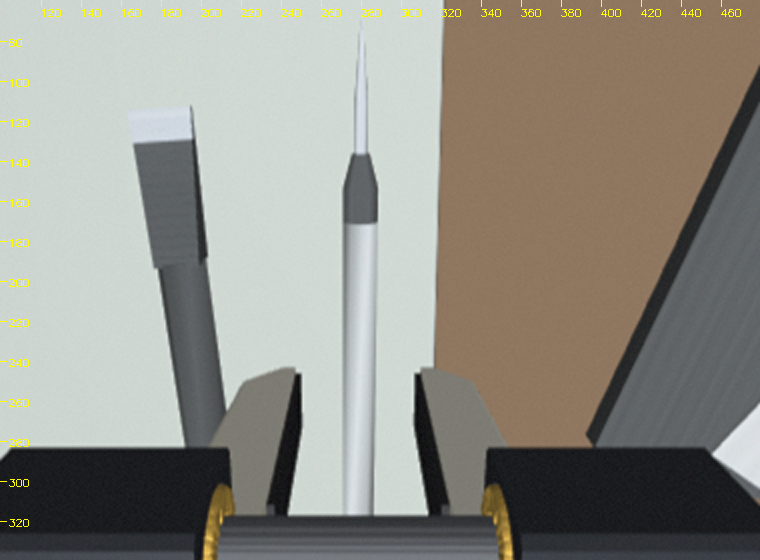

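```bash
python3 -m crank '{"slide":[[0,0,0.001],[0,0,0.001],[0,0,0.001],[0,0,0.001],[0,0,0.001],[0,0,0.001],[0,0,0.001]],"rot":[[0,0,0],[0,0,0],[0,0,0],[0,0,0],[0,0,0],[0,0,0],[0,0,0]],"fingers":[0,0,0,0,0,0,0]}'
python3 -m crank '{"slide":[[0,0,-0.02],[0,0,-0.06],[0,0,-0.1],[0,0,-0.11],[0,0,-0.11]],"rot":[[0,0,0],[0,0,0],[0,0,0],[0,0,0],[0,0,0]],"fingers":[0,0,0,0,0]}'
python3 - <<'E'
from h import *
f=grab("wrist"); crop(f,"w3",100,60,480,340,2); print(state()["gripper_width"]*93)
E
```

```text
time_s: 3.9
eef_pos: [0.5063, 0.1472, 0.005]
orientation: [[0.995, 0.101, 0.002], [0.101, -0.995, 0.0], [0.002, -0.0, -1.0]]
contact_force: [-0.3, 0.6, -0.0]
gripper_width: 0.009
time_s: 4.4
eef_pos: [0.5069, 0.1473, 0.1164]
orientation: [[0.995, 0.101, 0.005], [0.101, -0.995, 0.001], [0.005, -0.001, -1.0]]
contact_force: [-0.4, -0.6, -0.2]
gripper_width: 0.004
0.6987906748819104
```

View pics/w3.png

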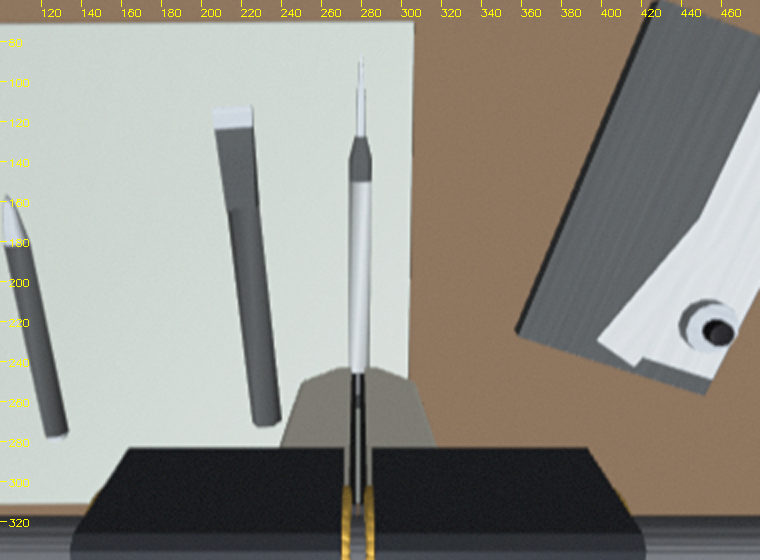

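```bash
python3 - <<'E'
from h import *
g=grab("side"); f=grab("scene"); s=state(); p=s["eef_pos"]; R=s["orientation"]
print(p,proj(g,p),proj(f,p))
crop(g,"s4",200,150,350,270,5,[proj(g,p),proj(g,p-.0188*R[:,2])]); crop(f,"s4f",240,100,400,220,5,[proj(f,p),proj(f,p-.0188*R[:,2])])
E
```

```text
[0.50521726 0.14694783 0.11353287] [278.13665497 196.23519814] [303.1751955  168.28217909]
```

View pics/s4.png

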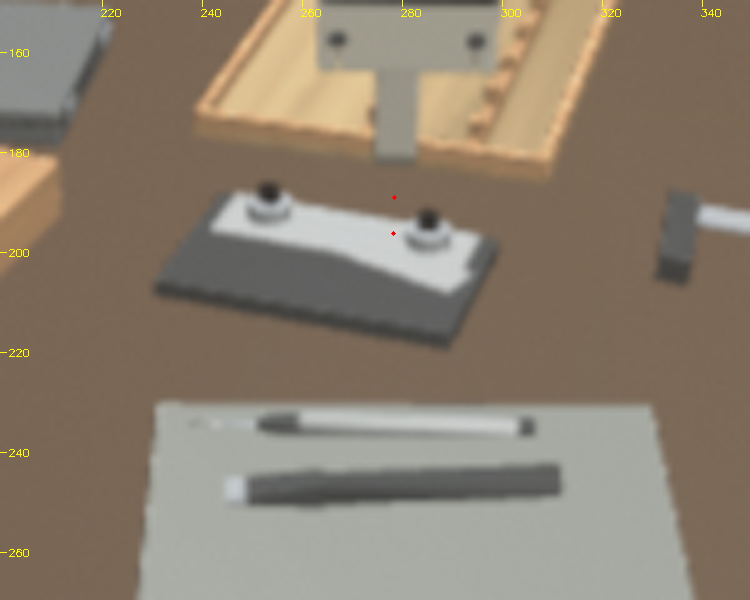

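View pics/s4f.png

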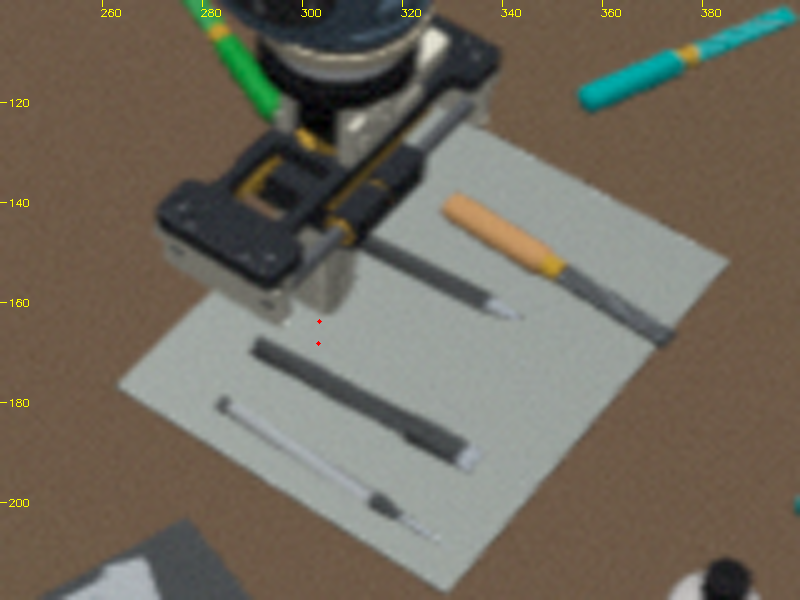

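```bash
python3 - <<'E'
from h import *
g=grab("side"); f=grab("scene"); w=grab("wrist"); s=state(); p=s["eef_pos"]; R=s["orientation"]; print(p, s["gripper_width"])
for d in (0,.0188,.025,.03,.035,.04,.045): q=p-d*R[:,2]; print(d,proj(g,q).round(1),proj(f,q).round(1),proj(w,q).round(1))
crop(w,"w4",200,180,360,300,5,[proj(w,p-d*R[:,2]) for d in (0,.0188,.03,.04)])
E
```

```text
[0.50546778 0.14696407 0.11376453] 0.0023194319090546808
0 [278.  196.1] [303.3 168.3] [279.  235.3]
0.0188 [278.2 188.9] [303.5 163.8] [279.1 247.1]
0.025 [278.3 186.4] [303.6 162.3] [279.1 251.4]
0.03 [278.4 184.5] [303.7 161.1] [279.1 255.1]
0.035 [278.4 182.5] [303.7 159.8] [279.1 259.1]
0.04 [278.5 180.5] [303.8 158.6] [279.1 263.2]
0.045 [278.5 178.5] [303.9 157.4] [279.1 267.5]
```

View pics/w4.png

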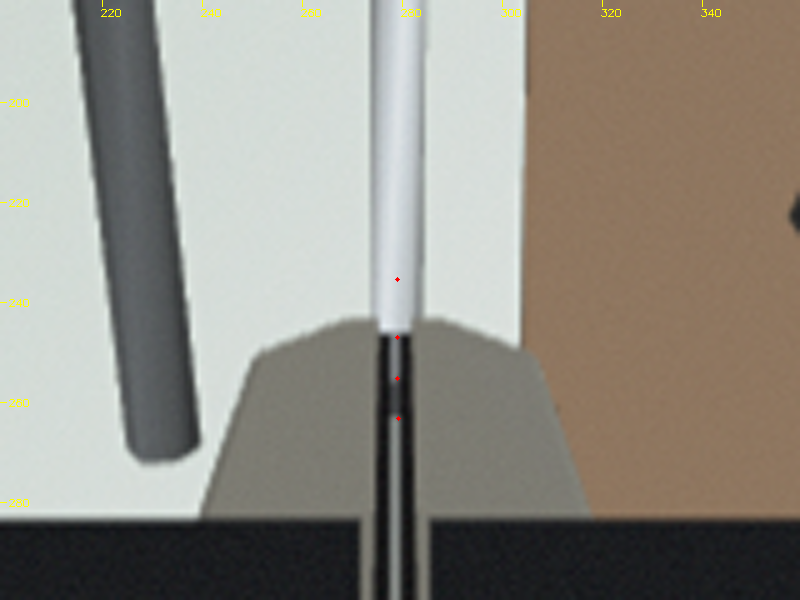

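```bash
python3 - <<'E'
from h import *
go((.5055,.1473,-0.022),Rt(5.85))
E
```

```text
slide [0.0001, -0.0003, 0.1358] rot [-0.0, 0.03, -0.05]
```

```bash
python3 -m crank '{"slide":[[0,0,0],[0,0,0.02],[0,0,0.05],[0,0,0.08],[0,0,0.105],[0,0,0.12],[0,0,0.13],[0,0,0.135],[0,0,0.136],[0,0,0.136]],"rot":[[0,0,0],[0,0,0],[0,0,0],[0,0,0],[0,0,0],[0,0,0],[0,0,0],[0,0,0],[0,0,0],[0,0,0]],"fingers":[0.03,0.03,0.03,0.03,0.03,0.03,0.03,0.03,0.03,0.03]}'
python3 -m crank '{"slide":[[0,0,0.002],[0,0,0.004],[0,0,0.004]],"rot":[[0,0,0],[0,0,0],[0,0,0]],"fingers":[0.03,0.03,0.03]}'
python3 - <<'E'
from h import *
w=grab("wrist"); g=grab("side");crop(w,"w5",200,160,360,300,5);crop(g,"s5",200,150,350,270,5); print(state()["contact_force"])
E
```

```text
time_s: 5.7
eef_pos: [0.5058, 0.1471, -0.0218]
orientation: [[0.995, 0.101, 0.0], [0.101, -0.995, 0.0], [0.0, -0.0, -1.0]]
contact_force: [0.8, -0.4, 0.4]
gripper_width: 0.325
time_s: 6.0
eef_pos: [0.5058, 0.1471, -0.0257]
orientation: [[0.995, 0.101, 0.0], [0.101, -0.995, 0.0], [0.0, -0.0, -1.0]]
contact_force: [0.7, 0.3, -0.0]
gripper_width: 0.325
[ 0.26958118  0.00984886 -0.02884328]
```

View pics/w5.png

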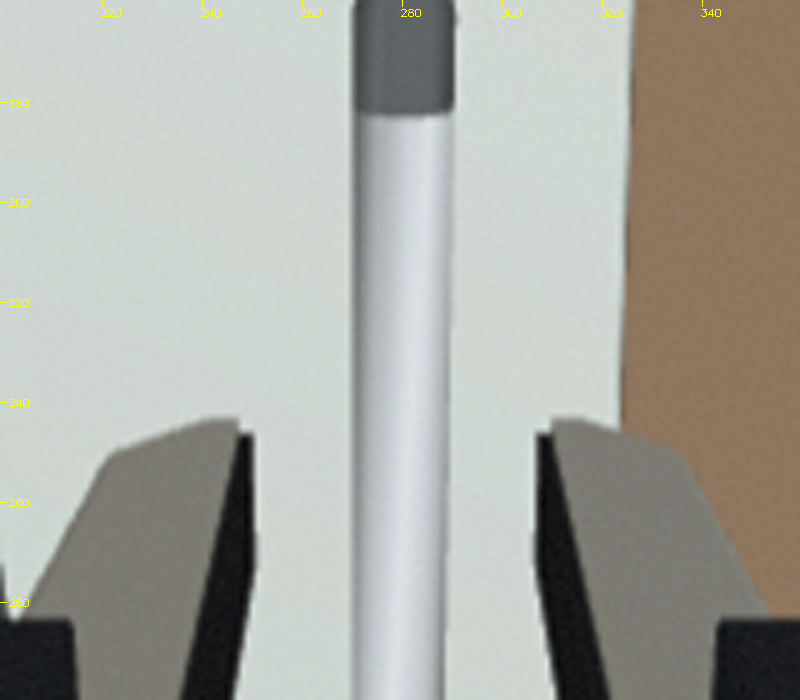

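View pics/s5.png

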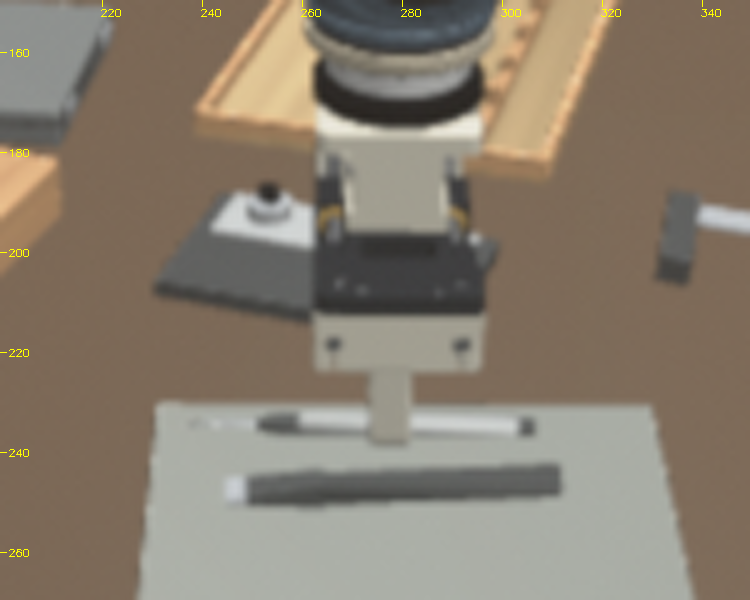

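```bash
python3 - <<'E'
from h import *
g=grab("side")
for z in (0,.003,.006,.01,.015): print(z,proj(g,(.506,.179,z)).round(1))
E
python3 -m crank '{"slide":[[0,0,0.001],[0,0,0.002],[0,0,0.002]],"rot":[[0,0,0],[0,0,0],[0,0,0]],"fingers":[0.03,0.03,0.03]}'
python3 -m crank '{"slide":[[0,0,0.0015],[0,0,0.0015]],"rot":[[0,0,0],[0,0,0]],"fingers":[0.03,0.03]}'
```

```text
0 [275.5 245.3]
0.003 [275.6 244.3]
0.006 [275.6 243.2]
0.01 [275.6 241.8]
0.015 [275.7 240.1]
time_s: 6.45
eef_pos: [0.5057, 0.1471, -0.0278]
orientation: [[0.995, 0.101, 0.0], [0.101, -0.995, 0.0], [0.0, -0.0, -1.0]]
contact_force: [0.4, 0.6, -1.0]
gripper_width: 0.326
time_s: 6.65
eef_pos: [0.5056, 0.147, -0.0295]
orientation: [[0.995, 0.101, -0.0], [0.101, -0.995, 0.0], [-0.0, -0.0, -1.0]]
contact_force: [0.0, 0.2, 0.2]
gripper_width: 0.322
```

```bash

python3 -m crank '{"slide":[[0,0,0.001],[0,0,0.002],[0,0,0.002]],"rot":[[0,0,0],[0,0,0],[0,0,0]],"fingers":[0.03,0.03,0.03]}'
python3 -m crank '{"slide":[[0,0,0.001],[0,0,0.002],[0,0,0.002]],"rot":[[0,0,0],[0,0,0],[0,0,0]],"fingers":[0.03,0.03,0.03]}'
python3 - <<'E'
from h import *
w=grab("wrist"); g=grab("side");crop(g,"s6",240,200,320,260,8); s=state(); print(s["contact_force"],s["eef_pos"])
for z in (0,.003,.006,.01,.015): print(z,proj(g,(.506,.179,z)).round(1))
E
```

```text
time_s: 6.95
eef_pos: [0.5055, 0.147, -0.0317]
orientation: [[0.995, 0.101, -0.0], [0.101, -0.995, 0.0], [-0.0, -0.0, -1.0]]
contact_force: [0.2, -0.8, -0.2]
gripper_width: 0.32
time_s: 7.25
eef_pos: [0.5056, 0.147, -0.033]
orientation: [[0.995, 0.101, -0.0], [0.101, -0.995, 0.0], [-0.0, -0.0, -1.0]]
contact_force: [-2.8, -2.0, 10.7]
gripper_width: 0.323
[-3.63283585 -0.9505983  11.3206032 ] [ 0.50555473  0.14701046 -0.03303265]
0 [275.5 245.3]
0.003 [275.6 244.3]
0.006 [275.6 243.2]
0.01 [275.6 241.8]
0.015 [275.7 240.1]
```

View pics/s6.png

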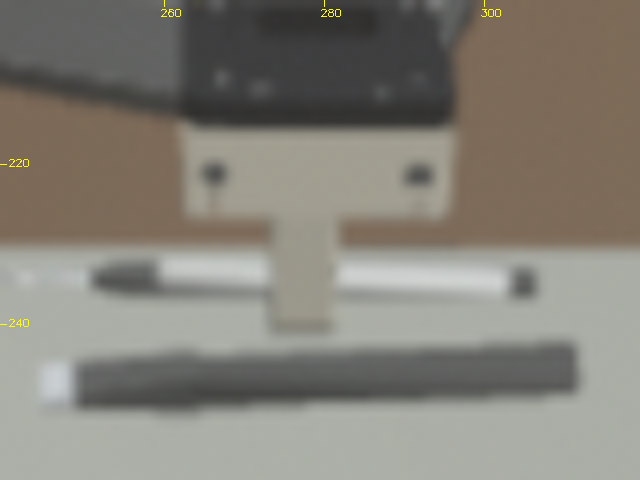

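```bash

python3 -m crank '{"slide":[[0,0,-0.0015],[0,0,-0.0015],[0,0,-0.0015],[0,0,-0.0015],[0,0,-0.0015],[0,0,-0.0015],[0,0,-0.0015],[0,0,-0.0015]],"rot":[[0,0,0],[0,0,0],[0,0,0],[0,0,0],[0,0,0],[0,0,0],[0,0,0],[0,0,0]],"fingers":[0.03,0,0,0,0,0,0,0]}'
```

```text
time_s: 8.15
eef_pos: [0.5055, 0.147, -0.0316]
orientation: [[0.995, 0.101, -0.0], [0.101, -0.995, 0.0], [-0.0, -0.0, -1.0]]
contact_force: [-0.8, 0.3, -0.6]
gripper_width: 0.087
```

```bash

python3 -m crank '{"slide":[[0,0,-0.01],[0,0,-0.03],[0,0,-0.07],[0,0,-0.11],[0,0,-0.14],[0,0,-0.15],[0,0,-0.15],[0,0,-0.15]],"rot":[[0,0,0],[0,0,0],[0,0,0],[0,0,0],[0,0,0],[0,0,0],[0,0,0],[0,0,0]],"fingers":[0,0,0,0,0,0,0,0]}'
python3 - <<'E'
from h import *
w=grab("wrist"); g=grab("side");crop(g,"s7",200,130,350,250,5);crop(w,"w7",180,20,380,300,2.5,); s=state(); print(s["eef_pos"],s["gripper_width"]*93)
p=s["eef_pos"];R=s["orientation"]
for d in (.036,.040): q=p-d*R[:,2]+.1*R[:,0];print(proj(w,q),proj(g,q))
E
```

```text
time_s: 8.95
eef_pos: [0.5049, 0.1468, 0.1173]
orientation: [[0.995, 0.101, -0.002], [0.101, -0.995, -0.0], [-0.002, 0.0, -1.0]]
contact_force: [-0.5, 0.3, -1.5]
gripper_width: 0.093
[0.50469027 0.14683268 0.11685993] 8.805960796159363
[279.41781687  59.30709282] [233.4865418  180.51984754]
[279.43655722  58.10981549] [233.43619189 178.91734557]
```

View pics/s7.png

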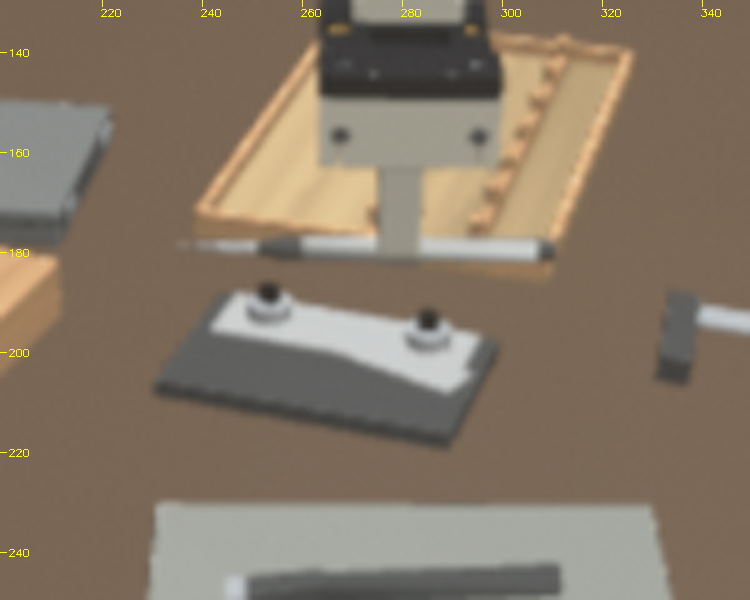

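View pics/w7.png

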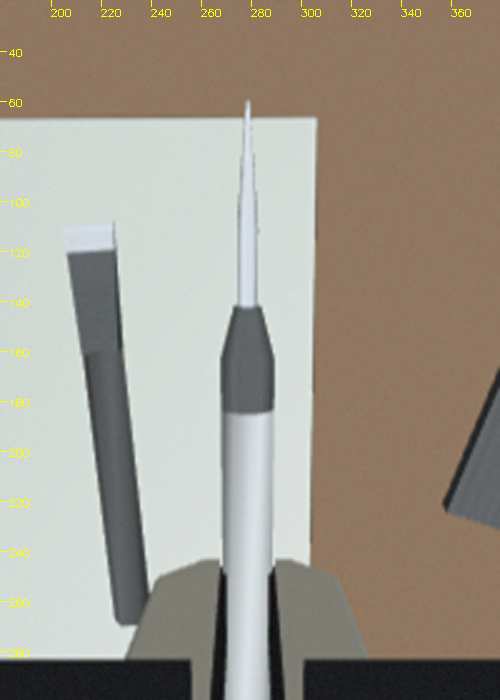

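```bash
cat >> h.py <<'E'
TIP=np.array([.0995,0,-.0388])
def eef_for_tip(P,R,tip=TIP): return np.asarray(P)-R@tip
LF=np.array([.6074,-.0153,.010]);LB=np.array([.5488,-.0026,.010]);LN=np.array([.494,.0277,.010])
E
python3 - <<'E'
from h import *
s=state();w=grab("wrist"); R0=s["orientation"]; print("cam in tool",R0.T@(w["pose"][:3,3]-s["eef_pos"]), R0.T@w["pose"][:3,2])
R=Rt(-12.2,35); P=LF+[0,0,.06]; e=eef_for_tip(P,R); print(e); go(e,R)
f=grab("scene")
print("oiler",pt(f,380,235,0)*1000, "packing corners",[ (pt(f,u,v,.035)*1000).round() for u,v in ((309,276),(346,258),(359,273))])
E
```

```text
cam in tool [ 0.07941609 -0.00031181 -0.20288999] [-2.82383403e-01 -5.94276606e-05  9.59301626e-01]
[0.50598294 0.00662714 0.09528776]
slide [-0.0129, 0.1396, 0.0217] rot [5.53, -34.54, 17.43]
oiler [754.52239527 190.4924815    0.        ] packing corners [array([706., -47.,  35.]), array([740.,  55.,  35.]), array([790.,  46.,  35.])]
```

```bash

python3 -m crank '{"slide":[[-0.003,0.03,-0.01],[-0.006,0.06,-0.01],[-0.009,0.1,0],[-0.013,0.14,0.01],[-0.013,0.14,0.022],[-0.013,0.14,0.022],[-0.013,0.14,0.022],[-0.013,0.14,0.022]],"rot":[[1.1,-6.9,3.5],[2.2,-13.8,7],[3.3,-20.7,10.5],[4.4,-27.6,14],[5.5,-34.5,17.4],[5.5,-34.5,17.4],[5.5,-34.5,17.4],[5.5,-34.5,17.4]],"fingers":[0,0,0,0,0,0,0,0]}'
python3 - <<'E'
from h import *
s=state();w=grab("wrist"); g=grab("side"); f=grab("scene"); R0=s["orientation"]; print("cam in tool",R0.T@(w["pose"][:3,3]-s["eef_pos"]), R0.T@w["pose"][:3,2])
t=s["eef_pos"]+R0@TIP; print("tip",t,s["eef_pos"],s["contact_force"],s["gripper_width"]*93)
print(proj(g,t),proj(f,t),proj(w,t))
crop(g,"s8",200,100,360,220,5,[proj(g,t)]);crop(f,"f8",220,140,380,260,5,[proj(f,t)])
crop(w,"w8",160,20,400,300,2.5)
E
```

```text
time_s: 9.95
eef_pos: [0.5062, 0.007, 0.0961]
orientation: [[0.804, -0.209, -0.557], [-0.171, -0.978, 0.119], [-0.57, -0.0, -0.822]]
contact_force: [0.6, 0.6, 1.0]
gripper_width: 0.094
cam in tool [ 0.07888481 -0.00052596 -0.20314652] [-2.82435149e-01  5.30482430e-04  9.59286248e-01]
tip [ 0.60783312 -0.01471528  0.07130331] [0.50624941 0.00695893 0.09613612] [0.56766129 0.58782531 1.01795992] 8.727983475449568
[243.33867174 177.03757895] [289.32163285 236.74091281] [279.65127041  57.96748208]
```

View pics/s8.png

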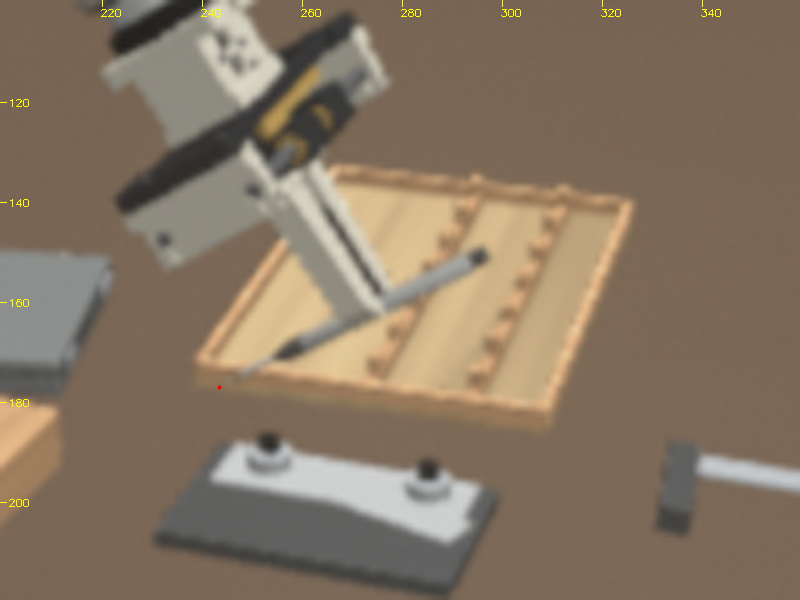

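View pics/f8.png

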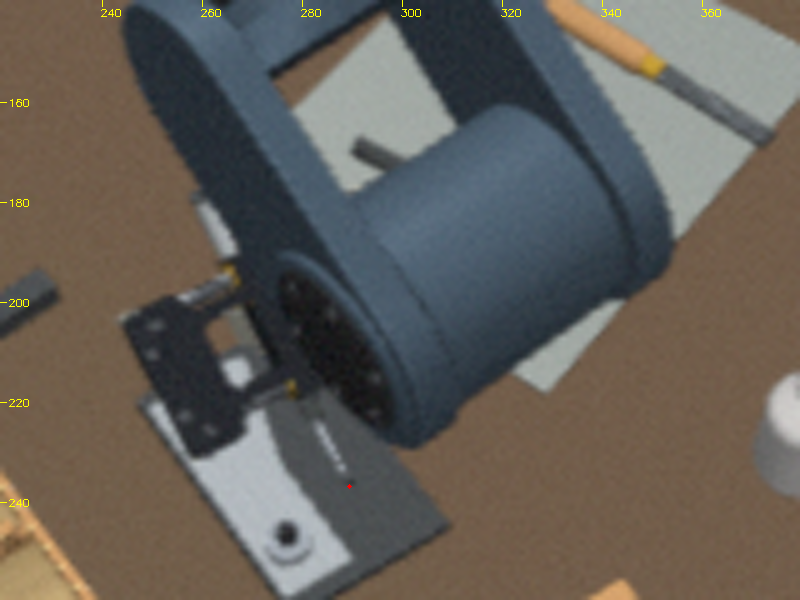

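View pics/w8.png

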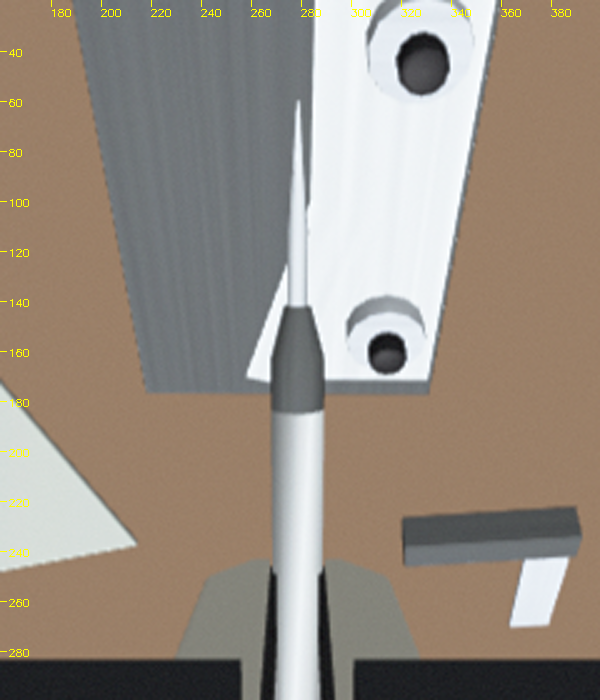

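```bash
python3 - <<'E'
from h import *
R=Rt(-12.2,35); go(eef_for_tip(LF+[0,0,.005],R),R); go(eef_for_tip(LF+[0,0,.002],R),R)
E
```

```text
slide [0.0318, 0.0003, 0.0464] rot [0.06, -0.26, 0.11]
slide [0.0336, 0.0003, 0.0489] rot [0.06, -0.26, 0.11]
```

```bash

python3 -m crank '{"slide":[[0.01,0,0.016],[0.02,0,0.032],[0.028,0,0.042],[0.0318,0.0003,0.0464],[0.0318,0.0003,0.0464],[0.0336,0.0003,0.0489],[0.0336,0.0003,0.0489]],"rot":[[0.1,-0.3,0.1],[0.1,-0.3,0.1],[0.1,-0.3,0.1],[0.1,-0.3,0.1],[0.1,-0.3,0.1],[0.1,-0.3,0.1],[0.1,-0.3,0.1]],"fingers":[0,0,0,0,0,0,0]}'
python3 - <<'E'
from h import *
s=state();w=grab("wrist"); R0=s["orientation"]
t=s["eef_pos"]+R0@TIP; print("tip",t,"force",s["contact_force"],s["wrist_torque"],s["gripper_width"]*93)
crop(w,"w9",220,30,340,180,5,[proj(w,LF),proj(w,LB),proj(w,LN)])
R=Rt(-12.2,35)
for z in (0,-.001,-.002):go(eef_for_tip(LF+[0,0,z],R),R)
E
```

```text
time_s: 10.8
eef_pos: [0.5062, 0.0066, 0.0374]
orientation: [[0.801, -0.212, -0.561], [-0.173, -0.977, 0.122], [-0.574, -0.001, -0.819]]
contact_force: [-0.7, 0.1, 0.2]
gripper_width: 0.091
tip [ 0.60763623 -0.01528126  0.0121087 ] force [-0.67013123  0.05880297  0.15244402] [-0.05267599 -0.29826615 -0.06795312] 8.419694099052421
slide [0.0011, 0.0001, 0.002] rot [-0.05, 0.01, 0.01]
slide [0.0017, 0.0001, 0.0028] rot [-0.05, 0.01, 0.01]
slide [0.0022, 0.0001, 0.0037] rot [-0.05, 0.01, 0.01]
```

View pics/w9.png

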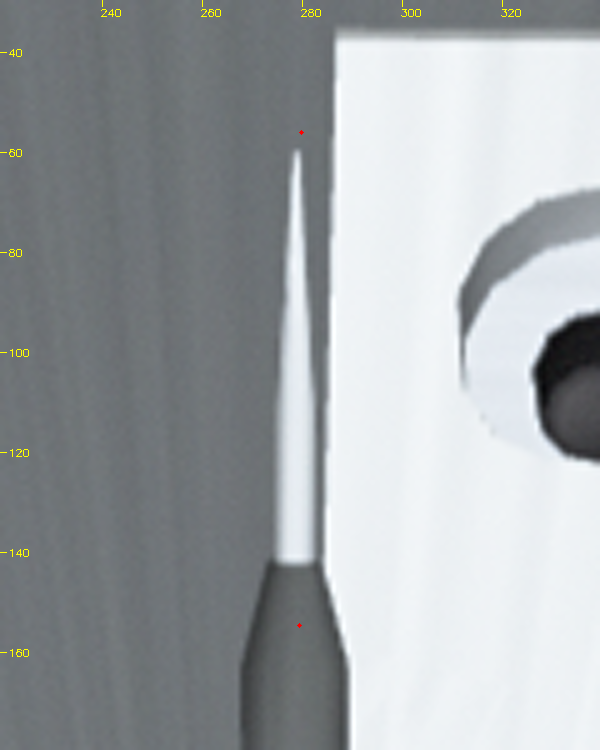

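```bash
python3 - <<'E'
from h import *
s=state();w=grab("wrist"); th=np.radians(-12.227);t=np.array([549.634,1.2934]);Rb=np.array([[np.cos(th),-np.sin(th)],[np.sin(th),np.cos(th)]])
B=lambda X: (Rb.T@(np.asarray(X)[:2]*1000-t)).round(1)
print("corner",B(pt(w,286.7,37.5,.012)),"edge",B(pt(w,285.8,90,.012)),"tip",B(pt(w,278.9,59.5,.0115)), "tip by state",B(s["eef_pos"]+s["orientation"]@TIP))
E
```

```text
corner [69.1 -6.9] edge [43.9 -6.9] tip [59.1 -3.6] tip by state [60.2 -3.9]
```

```bash

python3 -m crank '{"slide":[[0.0006,0.0003,0.001],[0.0011,0.0004,0.002],[0.0011,0.0004,0.002]],"rot":[[0,0,0],[0,0,0],[0,0,0]],"fingers":[0,0,0]}'
python3 - <<'E'
from h import *
s=state(); R0=s["orientation"]
t=s["eef_pos"]+R0@TIP; print("tip",t,"force",s["contact_force"],s["wrist_torque"],s["gripper_width"]*93)
R=Rt(-12.2,35)
for z in (0,-.001,-.002):go(eef_for_tip(LF+[0,0,z],R),R)
E
```

```text
time_s: 11.2
eef_pos: [0.5058, 0.0063, 0.0353]
orientation: [[0.801, -0.212, -0.561], [-0.173, -0.977, 0.122], [-0.574, -0.001, -0.819]]
contact_force: [0.1, 1.0, -0.7]
gripper_width: 0.092
tip [ 0.60725069 -0.01564647  0.00996759] force [ 0.10729105  0.97518786 -0.73906116] [-0.04627405 -0.36503369  0.01726542] 8.57623234417138
slide [0.0001, -0.0004, -0.0] rot [-0.05, 0.01, 0.01]
slide [0.0006, -0.0004, 0.0008] rot [-0.05, 0.01, 0.01]
slide [0.0012, -0.0004, 0.0016] rot [-0.05, 0.01, 0.01]
```

```bash

python3 -m crank '{"slide":[[0.0006,0,0.0008],[0.0006,0,0.0008]],"rot":[[0,0,0],[0,0,0]],"fingers":[0,0]}'
python3 -c "
from h import *
for i in range(4):
    s=state();w=grab('side');print((s['eef_pos']+s['orientation']@TIP).round(4),s['contact_force'].round(2),s['wrist_torque'].round(3))"
python3 -m crank '{"slide":[[0.0006,0,0.0008],[0.0006,0,0.0008]],"rot":[[0,0,0],[0,0,0]],"fingers":[0,0]}'
python3 -c "
from h import *
for i in range(4):
    s=state();w=grab('side');print((s['eef_pos']+s['orientation']@TIP).round(4),s['contact_force'].round(2),s['wrist_torque'].round(3))"

```

```text
time_s: 11.4
eef_pos: [0.5059, 0.0063, 0.0342]
orientation: [[0.801, -0.212, -0.561], [-0.173, -0.977, 0.122], [-0.574, -0.001, -0.819]]
contact_force: [-0.4, 0.3, -0.5]
gripper_width: 0.093
[ 0.6073 -0.0157  0.0089] [-0.36  0.28 -0.54] [ 0.003 -0.35   0.043]
[ 0.6074 -0.0157  0.009 ] [-0.03 -0.34 -0.73] [-0.055 -0.408 -0.02 ]
[ 0.6074 -0.0156  0.009 ] [-0.34  0.87 -0.93] [-0.069 -0.394  0.004]
[ 0.6074 -0.0157  0.009 ] [-0.23  0.08 -0.41] [-0.043 -0.343  0.004]
time_s: 11.8
eef_pos: [0.506, 0.0063, 0.0333]
orientation: [[0.801, -0.212, -0.561], [-0.173, -0.977, 0.122], [-0.574, -0.001, -0.819]]
contact_force: [0.2, -0.0, -0.2]
gripper_width: 0.092
[ 0.6074 -0.0156  0.008 ] [ 0.24 -0.01 -0.17] [-0.01  -0.308  0.011]
[ 0.6075 -0.0157  0.0081] [0.87 0.09 0.01] [-0.026 -0.344  0.002]
[ 0.6075 -0.0156  0.0081] [-0.1  -0.14  1.2 ] [-0.016 -0.275  0.026]
[ 0.6075 -0.0157  0.0081] [0.05 0.92 1.13] [-0.035 -0.329 -0.069]
```

```bash

python3 -m crank '{"slide":[[0.0006,0,0.0008],[0.0006,0,0.0008]],"rot":[[0,0,0],[0,0,0]],"fingers":[0,0]}'
python3 -c "
from h import *
for i in range(4):
    s=state();w=grab('side');print((s['eef_pos']+s['orientation']@TIP).round(4),s['contact_force'].round(2),s['wrist_torque'].round(3))"
python3 -m crank '{"slide":[[0.0006,0,0.0008],[0.0006,0,0.0008]],"rot":[[0,0,0],[0,0,0]],"fingers":[0,0]}'
python3 -c "
from h import *
for i in range(4):
    s=state();w=grab('wrist');print((s['eef_pos']+s['orientation']@TIP).round(4),s['contact_force'].round(2),s['wrist_torque'].round(3))
crop(w,'w10',220,30,340,180,5,[proj(w,LF),proj(w,LB)])"

```

```text
time_s: 12.2
eef_pos: [0.506, 0.0063, 0.0324]
orientation: [[0.801, -0.212, -0.561], [-0.173, -0.977, 0.122], [-0.574, -0.001, -0.819]]
contact_force: [-1.1, -0.6, 1.9]
gripper_width: 0.091
[ 0.6074 -0.0157  0.0071] [-1.08 -0.58  1.93] [-0.046 -0.164 -0.004]
[ 0.6075 -0.0157  0.0071] [-0.4   0.31  1.92] [ 0.007 -0.201 -0.018]
[ 0.6075 -0.0157  0.0071] [-0.15  0.79  1.32] [-0.065 -0.24   0.012]
[ 0.6076 -0.0157  0.0071] [-0.44  0.05  1.49] [-0.026 -0.198 -0.058]
time_s: 12.6
eef_pos: [0.5061, 0.0062, 0.0313]
orientation: [[0.801, -0.212, -0.56], [-0.173, -0.977, 0.122], [-0.574, -0.001, -0.819]]
contact_force: [-0.0, 0.1, 1.7]
gripper_width: 0.092
[ 0.6075 -0.0157  0.006 ] [-0.02  0.06  1.73] [ 0.044 -0.159 -0.004]
[ 0.6076 -0.0157  0.0061] [-1.14 -0.24  2.32] [ 0.003 -0.177 -0.065]
[ 0.6077 -0.0157  0.0061] [ 0.67 -0.21  0.04] [-0.031 -0.312 -0.069]
[ 0.6077 -0.0157  0.006 ] [ 0.3  -0.16 -0.05] [ 0.014 -0.393  0.054]
```

View pics/w10.png

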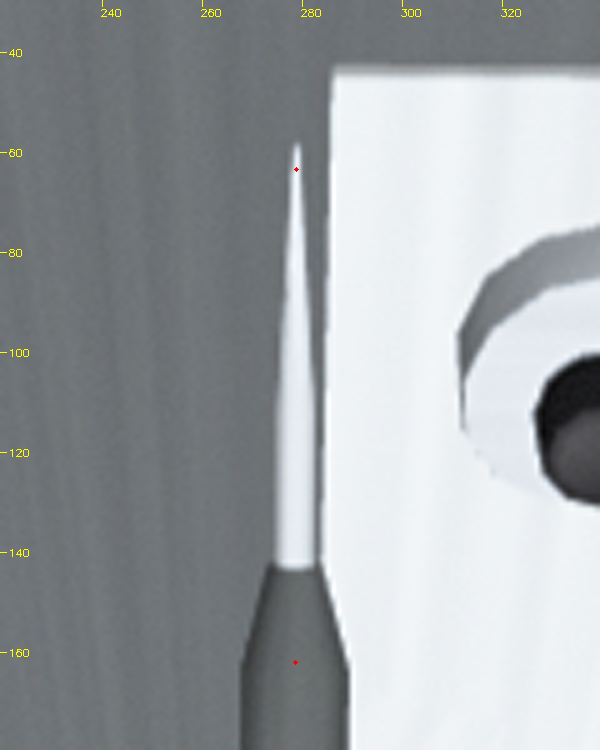

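```bash
python3 - <<'E'
from h import *
th=np.radians(-12.227);t=np.array([549.634,1.2934]);Rb=np.array([[np.cos(th),-np.sin(th)],[np.sin(th),np.cos(th)]])
B=lambda X: (Rb.T@(np.asarray(X)[:2]*1000-t)).round(1)
for i in range(3):
    s=state();w=grab("wrist"); print(s['contact_force'].round(2),s['wrist_torque'].round(3),s["gripper_width"]*93)
print("corner",B(pt(w,286.5,44,.012)),"tip",B(pt(w,278.9,58.5,.0105)),B(pt(w,278.9,58.5,.012)),"tip by state",B(s["eef_pos"]+s["orientation"]@TIP))
g=grab("side");f=grab("scene"); crop(g,"s11",220,150,320,240,6); crop(f,"f11",250,190,330,270,8)
E
```

```text
[ 1.22 -0.24 -0.57] [-0.034 -0.346  0.029] 9.345842926221254
[-0.03  1.13 -0.85] [-0.031 -0.327  0.009] 8.840908864582042
[ 0.21 -0.8   0.55] [ 0.003 -0.279  0.047] 8.504683222250936
corner [69.4 -7.1] tip [62.4 -4. ] [63.2 -4. ] tip by state [60.3 -4.4]
```

View pics/s11.png

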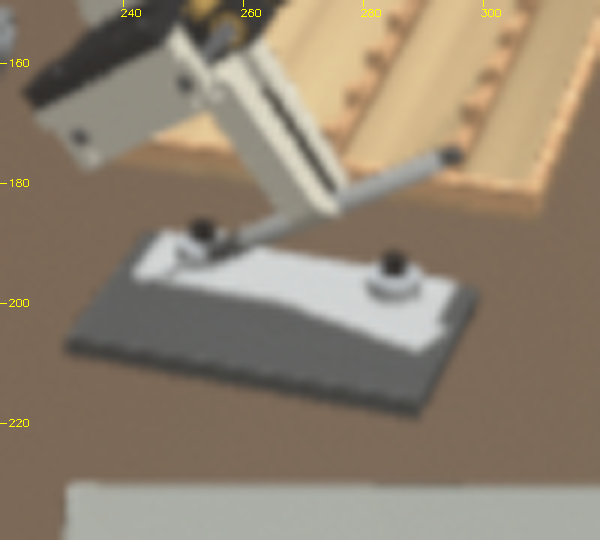

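View pics/f11.png

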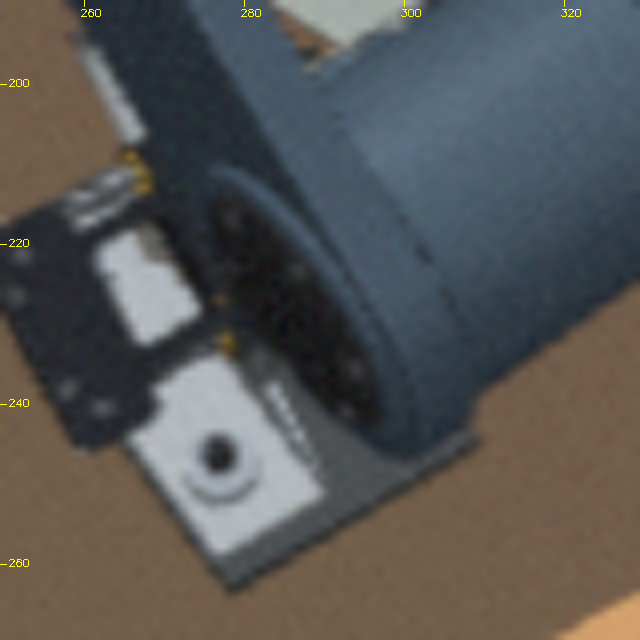

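```bash
sed -i 's/^TIP=.*/TIP=np.array([.0995,0,-.0421])/; s/tip=TIP/tip=None/; s/R@tip$/R@(TIP if tip is None else tip)/' h.py; grep -n TIP h.py; python3 - <<'E'
from h import *
s=state();print(s["eef_pos"]+s["orientation"]@TIP)
R=Rt(-12.2,35); go(eef_for_tip(LF+[0,0,-.0012],R),R);go(eef_for_tip(LF+[0,0,-.0022],R),R)
E
```

```text
31:TIP=np.array([.0995,0,-.0421])
32:def eef_for_tip(P,R,tip=None): return np.asarray(P)-R@(TIP if tip is None else tip)
[ 0.60942927 -0.0160974   0.00871781]
slide [-0.0018, -0.0003, 0.0011] rot [-0.05, -0.01, 0.01]
slide [-0.0012, -0.0003, 0.002] rot [-0.05, -0.01, 0.01]
```

```bash

python3 -m crank '{"slide":[[-0.0012,-0.0001,0.0005],[-0.0018,-0.0002,0.0011],[-0.0018,-0.0002,0.0011]],"rot":[[0,0,0],[0,0,0],[0,0,0]],"fingers":[0,0,0]}'
python3 -c "
from h import *
for i in range(4):
    s=state();w=grab('wrist');print((s['eef_pos']+s['orientation']@TIP).round(4),s['contact_force'].round(2),s['wrist_torque'].round(3))
crop(w,'w12',220,30,340,180,5,[proj(w,LF),proj(w,LB)])"

```

```text
time_s: 13.35
eef_pos: [0.504, 0.0069, 0.0314]
orientation: [[0.801, -0.212, -0.56], [-0.173, -0.977, 0.122], [-0.574, -0.001, -0.819]]
contact_force: [-1.0, 0.3, -0.1]
gripper_width: 0.087
[ 0.6073 -0.0154  0.0088] [-0.97  0.3  -0.07] [ 0.018 -0.321 -0.046]
[ 0.6074 -0.0154  0.0089] [-0.37  0.33  0.14] [-0.044 -0.344 -0.032]
[ 0.6074 -0.0154  0.0089] [-0.53  0.33  0.6 ] [ 0.002 -0.303  0.019]
[ 0.6074 -0.0154  0.0089] [ 0.48  0.21 -0.08] [-0.057 -0.289 -0.035]
```

View pics/w12.png

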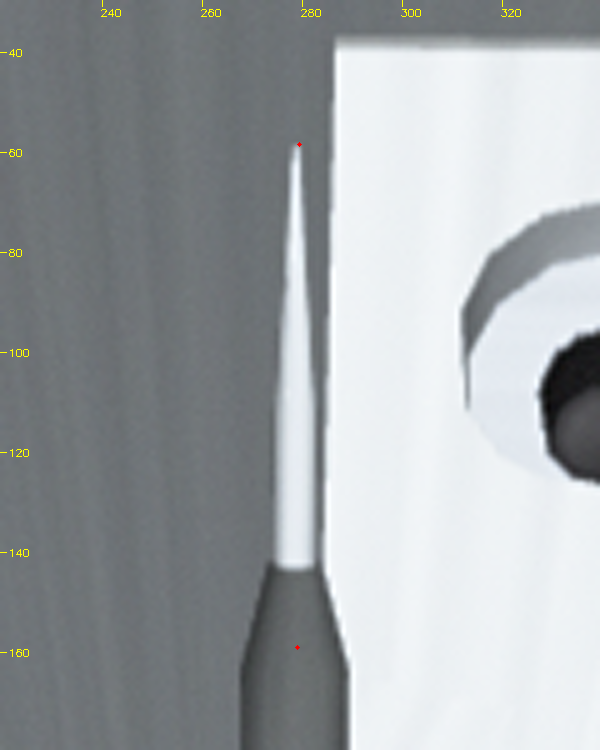

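```bash

python3 -m crank '{"slide":[[0.0005,0.0001,0.0007],[0.0009,0.0002,0.0013],[0.0009,0.0002,0.0013]],"rot":[[0,0,0],[0,0,0],[0,0,0]],"fingers":[0,0,0]}'
python3 -c "
from h import *
for i in range(6):
    s=state();w=grab('wrist');print((s['eef_pos']+s['orientation']@TIP).round(4),s['contact_force'].round(2),s['wrist_torque'].round(3))
crop(w,'w13',220,30,340,180,5,[proj(w,LF),proj(w,LB)])"

```

```text
time_s: 13.85
eef_pos: [0.5041, 0.0067, 0.0298]
orientation: [[0.801, -0.212, -0.56], [-0.173, -0.977, 0.122], [-0.574, -0.001, -0.819]]
contact_force: [-0.6, 0.2, 0.7]
gripper_width: 0.097
[ 0.6073 -0.0156  0.0073] [-0.62  0.18  0.75] [ 0.007 -0.157  0.009]
[ 0.6074 -0.0156  0.0073] [-0.33 -0.61  1.66] [ 0.018 -0.161 -0.003]
[ 0.6074 -0.0156  0.0073] [-0.84  0.27  0.62] [-0.055 -0.17  -0.029]
[ 0.6074 -0.0156  0.0073] [ 0.16 -0.38  0.88] [ 0.01  -0.162 -0.047]
[ 0.6074 -0.0157  0.0074] [0.1  0.59 1.43] [ 0.023 -0.161 -0.018]
[ 0.6074 -0.0156  0.0074] [-1.62  0.43  1.08] [ 0.05  -0.203 -0.029]
```

```bash
cat > seg.py <<'E'
from h import *
import sys
s=state(); R0=s["orientation"]; t=s["eef_pos"]+R0@TIP
P=np.array(eval(sys.argv[1])); P=np.array([P[0],P[1],float(sys.argv[2])])
d=R0.T@(P-t); print("tip now",t.round(4),"to",P,"tool slide",d.round(4),"dist",np.linalg.norm(P-t).round(4), s["contact_force"].round(2), s["wrist_torque"].round(3),s["gripper_width"]*93)
E
python3 seg.py "(LF+LB)/2" .0073; python3 seg.py LB .0073
```

```text
tip now [ 0.6074 -0.0156  0.0073] to [ 0.5781  -0.00895  0.0073 ] tool slide [-0.0246 -0.0003  0.0173] dist 0.0301 [-0.51 -0.15  1.35] [ 0.005 -0.156  0.007] 8.848509764101705
tip now [ 0.6074 -0.0156  0.0073] to [ 0.5488 -0.0026  0.0073] tool slide [-0.0492 -0.0003  0.0344] dist 0.06 [-0.51 -0.15  1.35] [ 0.005 -0.156  0.007] 8.848509764101705
```

```bash

python3 -m crank '{"slide":[[-0.0012,0,0.0009],[-0.0025,0,0.0017],[-0.0037,0,0.0026],[-0.0049,0,0.0034],[-0.0061,0,0.0043],[-0.0074,0,0.0052],[-0.0086,0,0.0061],[-0.0098,0,0.0069],[-0.0111,0,0.0078],[-0.0123,0,0.0087]],"rot":[[0,0,0],[0,0,0],[0,0,0],[0,0,0],[0,0,0],[0,0,0],[0,0,0],[0,0,0],[0,0,0],[0,0,0]],"fingers":[0,0,0,0,0,0,0,0,0,0]}'
python3 seg.py LB .0072
python3 - <<'E'
from h import *
w=grab('wrist'); crop(w,'w14',220,30,340,180,5,[proj(w,LF),proj(w,LF*.75+LB*.25),proj(w,LB)])
E
```

```text
time_s: 15.15
eef_pos: [0.4893, 0.0099, 0.0298]
orientation: [[0.801, -0.212, -0.56], [-0.173, -0.977, 0.122], [-0.573, -0.001, -0.819]]
contact_force: [1.7, -0.7, 0.1]
gripper_width: 0.094
tip now [ 0.5926 -0.0124  0.0073] to [ 0.5488 -0.0026  0.0072] tool slide [-0.0367 -0.0003  0.0258] dist 0.0449 [ 1.65 -0.67  0.12] [-0.019 -0.402  0.033] 8.747263136941289
```

View pics/w14.png

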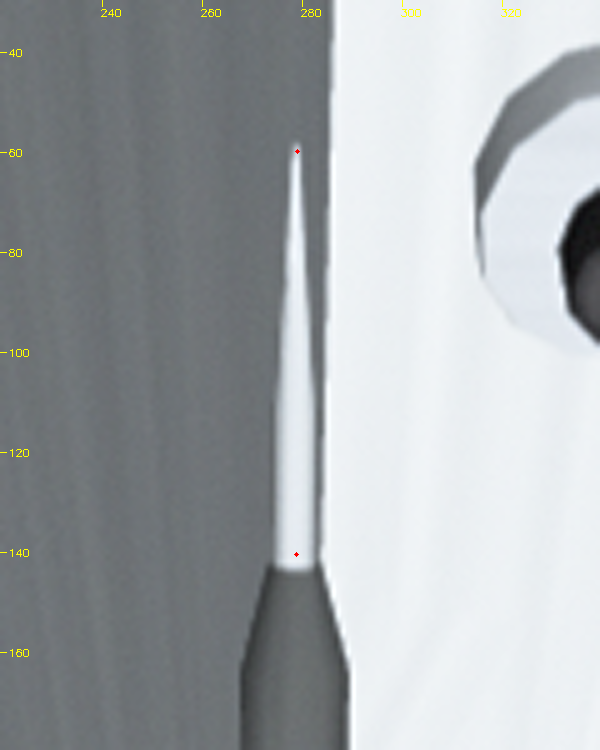

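```bash

python3 -m crank '{"slide":[[-0.0010,0,0.0012],[-0.0022,0,0.0021],[-0.0034,0,0.0029],[-0.0047,0,0.0038],[-0.0059,0,0.0046],[-0.0071,0,0.0055],[-0.0083,-0.0001,0.0063],[-0.0096,-0.0001,0.0072],[-0.0108,-0.0001,0.0080],[-0.0120,-0.0001,0.0089],[-0.0132,-0.0001,0.0098],[-0.0145,-0.0001,0.0106],[-0.0157,-0.0001,0.0115],[-0.0169,-0.0001,0.0123],[-0.0181,-0.0002,0.0132],[-0.0194,-0.0002,0.0141],[-0.0206,-0.0002,0.0149],[-0.0218,-0.0002,0.0158],[-0.0231,-0.0002,0.0166],[-0.0243,-0.0002,0.0175]],"rot":[[0,0,0],[0,0,0],[0,0,0],[0,0,0],[0,0,0],[0,0,0],[0,0,0],[0,0,0],[0,0,0],[0,0,0],[0,0,0],[0,0,0],[0,0,0],[0,0,0],[0,0,0],[0,0,0],[0,0,0],[0,0,0],[0,0,0],[0,0,0]],"fingers":[0,0,0,0,0,0,0,0,0,0,0,0,0,0,0,0,0,0,0,0]}'
python3 seg.py LB .0070
python3 - <<'E'
from h import *
w=grab('wrist'); crop(w,'w15',220,30,340,180,5,[proj(w,LF*.25+LB*.75),proj(w,LB)])
E
```

```text
time_s: 17.2
eef_pos: [0.4597, 0.0165, 0.0295]
orientation: [[0.801, -0.212, -0.561], [-0.173, -0.977, 0.122], [-0.574, -0.001, -0.819]]
contact_force: [0.4, -1.0, 0.9]
gripper_width: 0.094
tip now [ 0.5629 -0.0058  0.0069] to [ 0.5488 -0.0026  0.007 ] tool slide [-0.0119 -0.0001  0.0082] dist 0.0145 [ 0.42 -0.97  0.91] [-0.042 -0.47  -0.025] 8.713355305055083
```

View pics/w15.png

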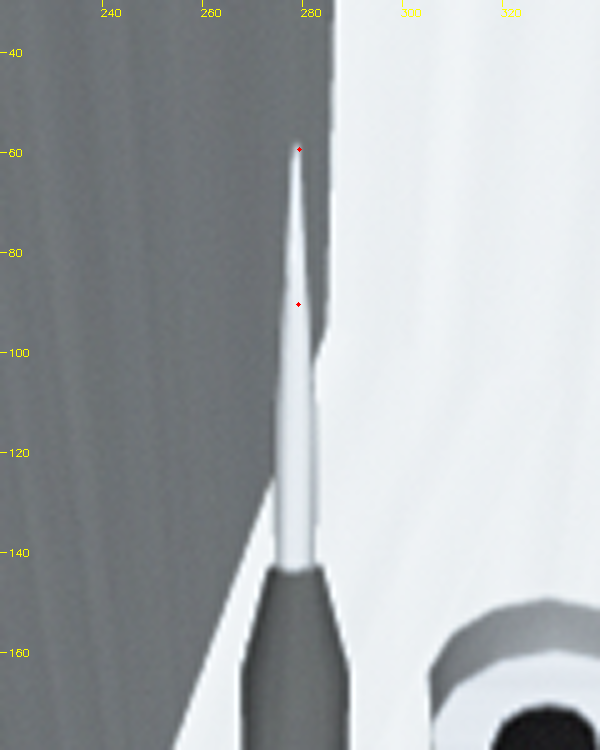

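```bash

python3 -m crank '{"slide":[[-0.0012,0,0.0008],[-0.0024,0,0.0017],[-0.0036,0,0.0025],[-0.0048,0,0.0033],[-0.0060,0,0.0042],[-0.0071,0,0.005],[-0.0083,0,0.0058],[-0.0095,0,0.0066],[-0.0107,0,0.0074],[-0.0118,-0.0001,0.0083]],"rot":[[0,0,0],[0,0,0],[0,0,0],[0,0,0],[0,0,0],[0,0,0],[0,0,0],[0,0,0],[0,0,0],[0,0,0]],"fingers":[0,0,0,0,0,0,0,0,0,0]}'
python3 seg.py "(LB+LN)/2" .0070
python3 seg.py "LN" .0070
python3 - <<'E'
from h import *
w=grab('wrist'); crop(w,'w16',200,30,340,180,5,[proj(w,LB),proj(w,LB*.5+LN*.5),proj(w,LN)])
E
```

```text
time_s: 18.25
eef_pos: [0.4451, 0.0198, 0.0295]
orientation: [[0.8, -0.211, -0.561], [-0.173, -0.977, 0.122], [-0.574, -0.001, -0.819]]
contact_force: [1.4, -0.4, 0.7]
gripper_width: 0.093
tip now [ 0.5483 -0.0025  0.0068] to [0.5214  0.01255 0.007  ] tool slide [-0.0243 -0.009   0.0168] dist 0.0309 [ 1.4  -0.43  0.66] [-0.08  -0.381  0.026] 8.646660888667958
tip now [ 0.5483 -0.0025  0.0068] to [0.494  0.0277 0.007 ] tool slide [-0.0488 -0.0181  0.0341] dist 0.0622 [ 1.4  -0.43  0.66] [-0.08  -0.381  0.026] 8.646660888667958
```

View pics/w16.png

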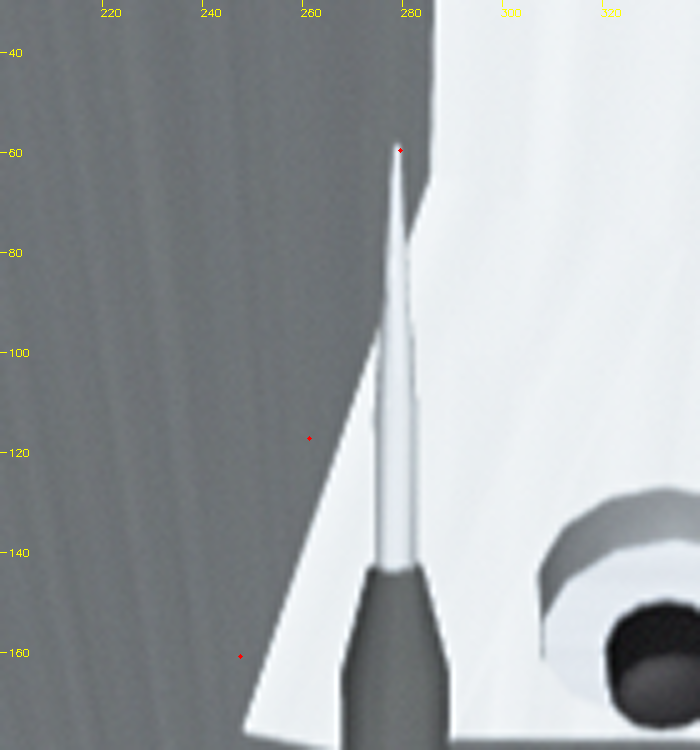

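```bash

python3 -m crank '{"slide":[[-0.0012,-0.0005,0.0009],[-0.0024,-0.0009,0.0017],[-0.0036,-0.0014,0.0026],[-0.0049,-0.0018,0.0034],[-0.0061,-0.0023,0.0042],[-0.0073,-0.0027,0.0051],[-0.0085,-0.0032,0.0059],[-0.0097,-0.0036,0.0068],[-0.0109,-0.0041,0.0076],[-0.0122,-0.0045,0.0084],[-0.0134,-0.005,0.0093],[-0.0146,-0.0054,0.0101],[-0.0158,-0.0059,0.011],[-0.017,-0.0063,0.0118],[-0.0182,-0.0068,0.0127],[-0.0194,-0.0072,0.0135],[-0.0207,-0.0077,0.0143],[-0.0219,-0.0081,0.0152],[-0.0231,-0.0086,0.016],[-0.0243,-0.009,0.0168]],"rot":[[0,0,0],[0,0,0],[0,0,0],[0,0,0],[0,0,0],[0,0,0],[0,0,0],[0,0,0],[0,0,0],[0,0,0],[0,0,0],[0,0,0],[0,0,0],[0,0,0],[0,0,0],[0,0,0],[0,0,0],[0,0,0],[0,0,0],[0,0,0]],"fingers":[0,0,0,0,0,0,0,0,0,0,0,0,0,0,0,0,0,0,0,0]}'
python3 seg.py "LN" .0068
python3 - <<'E'
from h import *
w=grab('wrist'); crop(w,'w17',200,30,340,180,5,[proj(w,LB),proj(w,LB*.5+LN*.5),proj(w,LN)])
E
```

```text
time_s: 20.3
eef_pos: [0.4177, 0.035, 0.0298]
orientation: [[0.8, -0.212, -0.562], [-0.173, -0.977, 0.122], [-0.575, -0.001, -0.818]]
contact_force: [0.8, -0.1, 0.0]
gripper_width: 0.093
tip now [0.521  0.0127 0.0071] to [0.494  0.0277 0.0068] tool slide [-0.024  -0.009   0.0172] dist 0.0309 [ 0.84 -0.14  0.04] [-0.096 -0.496  0.037] 8.68417127103527
```

View pics/w17.png

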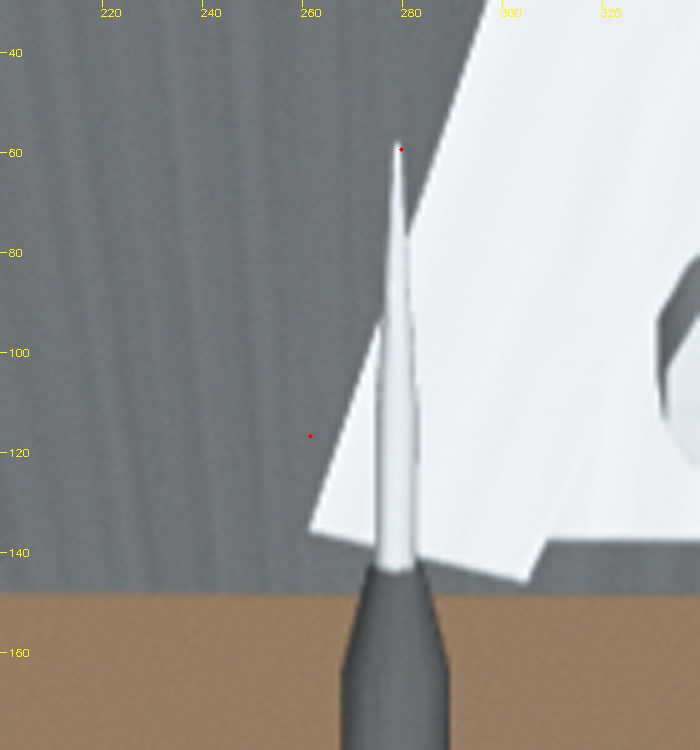

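```bash

python3 -m crank '{"slide":[[-0.0011,-0.0005,0.0011],[-0.0023,-0.0009,0.0019],[-0.0035,-0.0014,0.0028],[-0.0047,-0.0018,0.0036],[-0.0059,-0.0023,0.0045],[-0.0071,-0.0027,0.0053],[-0.0083,-0.0032,0.0062],[-0.0095,-0.0036,0.007],[-0.0107,-0.0041,0.0078],[-0.0119,-0.0045,0.0087],[-0.0131,-0.005,0.0095],[-0.0143,-0.0054,0.0104],[-0.0155,-0.0059,0.0112],[-0.0168,-0.0063,0.0121],[-0.018,-0.0068,0.0129],[-0.0192,-0.0072,0.0138],[-0.0204,-0.0077,0.0146],[-0.0216,-0.0081,0.0155],[-0.0228,-0.0086,0.0163],[-0.024,-0.009,0.0172]],"rot":[[0,0,0],[0,0,0],[0,0,0],[0,0,0],[0,0,0],[0,0,0],[0,0,0],[0,0,0],[0,0,0],[0,0,0],[0,0,0],[0,0,0],[0,0,0],[0,0,0],[0,0,0],[0,0,0],[0,0,0],[0,0,0],[0,0,0],[0,0,0]],"fingers":[0,0,0,0,0,0,0,0,0,0,0,0,0,0,0,0,0,0,0,0]}'
python3 seg.py "LN" .0068
python3 - <<'E'
from h import *
w=grab('wrist'); crop(w,'w18',200,30,340,180,5,[proj(w,LB),proj(w,LB*.5+LN*.5),proj(w,LN)])
E
```

```text
time_s: 22.35
eef_pos: [0.3903, 0.0502, 0.0296]
orientation: [[0.8, -0.211, -0.562], [-0.173, -0.977, 0.122], [-0.575, -0.001, -0.818]]
contact_force: [0.1, -1.3, 0.3]
gripper_width: 0.092
tip now [0.4936 0.0279 0.0068] to [0.494  0.0277 0.0068] tool slide [ 0.0004  0.0001 -0.0003] dist 0.0005 [ 0.13 -1.32  0.31] [-0.087 -0.432  0.004] 8.565122716686773
```

View pics/w18.png

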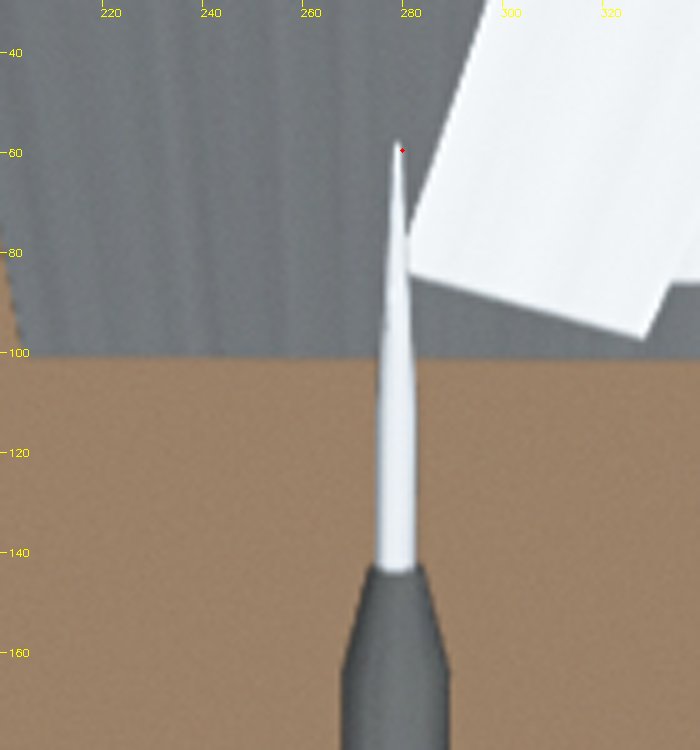

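```bash

python3 -m crank '{"slide":[[0.0002,0,0.0002],[0.0002,0,0.0002],[0.0002,0,0.0002],[0.0002,0,0.0002]],"rot":[[0,0,0],[0,0,0],[0,0,0],[0,0,0]],"fingers":[0,0,0,0]}'
python3 - <<'E'
from h import *
th=np.radians(-12.227);t=np.array([549.634,1.2934]);Rb=np.array([[np.cos(th),-np.sin(th)],[np.sin(th),np.cos(th)]])
B=lambda X: (Rb.T@(np.asarray(X)[:2]*1000-t)).round(1)
w=grab("wrist");s=state()
print("tip",B(pt(w,278.7,58.3,.0105)),"corner seen (-70,14.5):",B(pt(w,281,84,.012)),"near edge",B(pt(w,240,101,.01)),s["contact_force"],s["wrist_torque"])
# tray from earlier wrist image w1 and scene
f=grab("scene"); crop(f,"f19",100,220,280,375,4.4)
E
```

```text
time_s: 22.8
eef_pos: [0.3899, 0.0503, 0.0294]
orientation: [[0.799, -0.211, -0.563], [-0.172, -0.977, 0.122], [-0.576, -0.001, -0.817]]
contact_force: [-1.8, 0.7, 1.7]
gripper_width: 0.089
tip [-59.4  14.6] corner seen (-70,14.5): [-70.6  13.5] near edge [-80.9  33. ] [-1.34268268  0.41548895  3.10036174] [0.04584886 0.03135887 0.00732261]
```

View pics/f19.png

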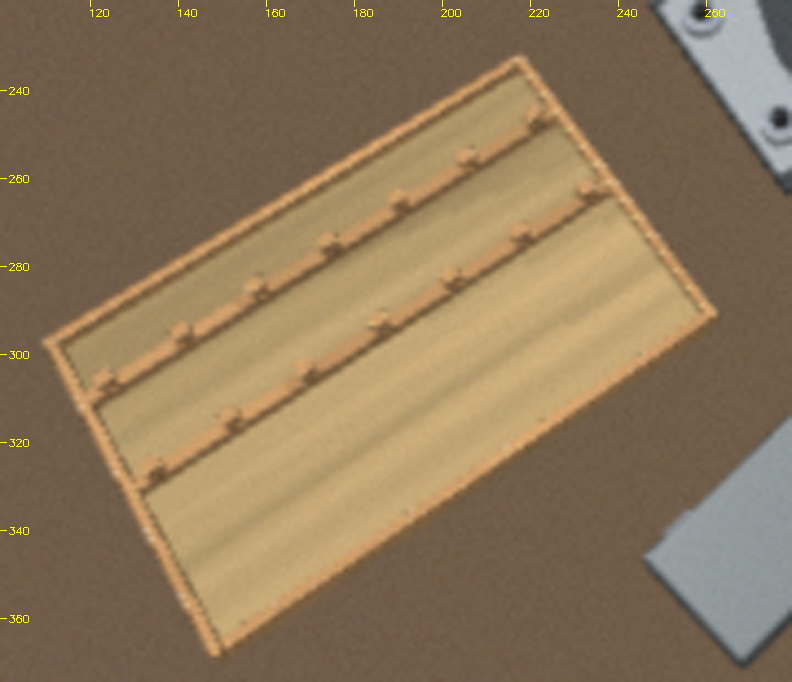

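```bash
cat >> h.py <<'E'
def fit2(B,W):
    B=np.array(B,float);W=np.array(W,float);Bc=B-B.mean(0);Wc=W-W.mean(0);th=np.arctan2((Bc[:,0]*Wc[:,1]-Bc[:,1]*Wc[:,0]).sum(),(Bc*Wc).sum());R=np.array([[np.cos(th),-np.sin(th)],[np.sin(th),np.cos(th)]]);t=W.mean(0)-R@B.mean(0)
    return np.degrees(th),R,t,(W-(B@R.T+t))
E
python3 - <<'E'
from h import *
f=grab("scene")
pts=[((-76,-157),(109.7,297.2)),((-76,157),(217.7,232.7)),((136,157),(262.2,290.6)),((136,-157),(148.8,368.4))]
th,R,t,res=fit2([p[0] for p in pts],[pt(f,*p[1],.016)[:2]*1000 for p in pts]); print(th,t,res.round(1)); print("place1",R@(0,115)+t)
s=state()
Rg=Rt(th,2); 
go(np.array(s["eef_pos"])+[0,0,.12],Rt(-12.2,35)); go((.43,-.17,.16),Rg)
E
```

```text
-9.458345698321422 [ 485.46193768 -281.14045693] [[ 0.6  1. ]
 [ 2.1 -2.7]
 [-1.8 -0.8]
 [-0.8  2.5]]
place1 [ 504.3599484  -167.70384383]
slide [-0.0691, -0.0001, -0.0981] rot [-0.03, 0.16, 0.02]
slide [-0.0053, 0.2068, -0.1563] rot [-0.93, 33.15, -2.62]
```

```bash

python3 -m crank '{"slide":[[-0.02,0,-0.03],[-0.046,0,-0.065],[-0.05,0.04,-0.1],[-0.04,0.08,-0.12],[-0.03,0.12,-0.14],[-0.02,0.16,-0.15],[-0.01,0.19,-0.156],[-0.005,0.207,-0.156],[-0.005,0.207,-0.156],[-0.005,0.207,-0.156],[-0.005,0.207,-0.156]],"rot":[[0,0,0],[0,4,0],[-0.2,10,-0.5],[-0.4,17,-1],[-0.6,24,-1.6],[-0.9,31,-2.2],[-0.9,33.1,-2.6],[-0.9,33.1,-2.6],[-0.9,33.1,-2.6],[-0.9,33.1,-2.6],[-0.9,33.1,-2.6]],"fingers":[0,0,0,0,0,0,0,0,0,0,0]}'
python3 - <<'E'
from h import *
import pickle
w=grab("wrist"); crop(w,"w20",0,0,560,420,1.4); pickle.dump(w,open("w20.pkl","wb")); g=grab("side"); crop(g,"s20",180,100,360,250,4.4); s=state(); print(s["gripper_width"]*93)
f=grab("scene"); crop(f,"f20",100,80,400,300,2.6)
E
```

```text
time_s: 24.05
eef_pos: [0.4301, -0.1695, 0.1595]
orientation: [[0.986, -0.164, -0.036], [-0.164, -0.986, 0.006], [-0.036, -0.001, -0.999]]
contact_force: [-0.0, 0.7, -0.8]
gripper_width: 0.093
9.085841899109175
```

View pics/w20.png

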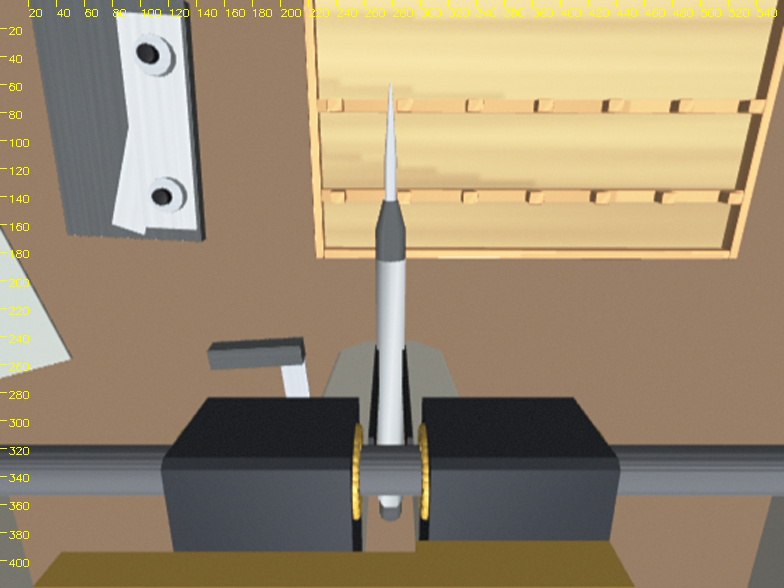

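View pics/s20.png

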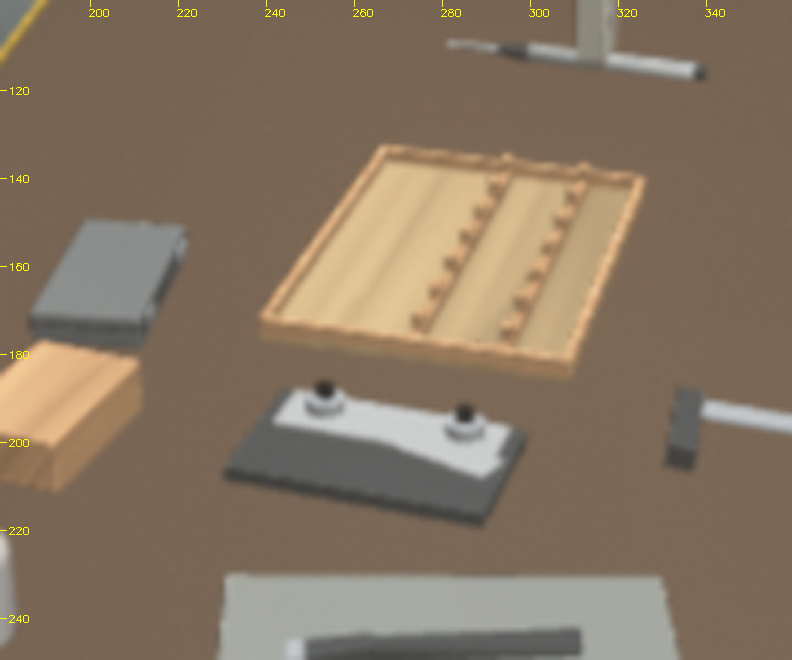

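View pics/f20.png

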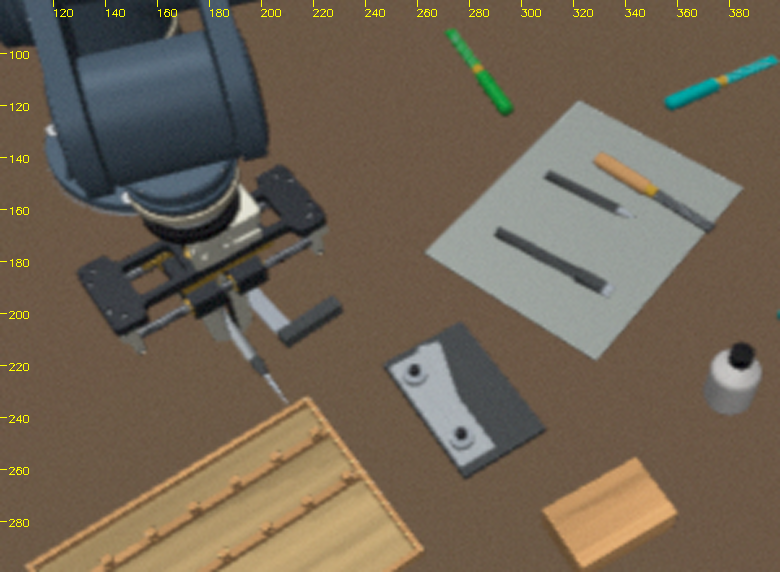

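```bash
python3 - <<'E'
from h import *
import pickle
w=pickle.load(open("w20.pkl","rb")); crop(w,"w20a",210,0,385,190,3.1);crop(w,"w20b",375,0,560,190,3.1)
g=grab("side"); s=state(); R=s["orientation"]
for ph in (-2,0,2,4,6):
    o=s["eef_pos"]-.0390*R[:,2]; d=R@np.array([np.cos(np.radians(ph)),0,-np.sin(np.radians(ph))])
    a,b,c=proj(g,o-.068*d),proj(g,o+.044*d),proj(g,o+.1*d); print(ph,a.round(1),b.round(1),c.round(1))
    print("   wrist cap",proj(w,o-.068*d).round(1),proj(w,o+.1*d).round(1))
crop(g,"s20c",270,90,350,130,9)
E
```

```text
-2 [339.3 114.3] [298.8 112.8] [279.1 112. ]
   wrist cap [279.5 371. ] [280.1  58.6]
0 [339.3 115.1] [298.8 112.2] [279.1 110.8]
   wrist cap [279.5 368. ] [280.1  57.4]
2 [339.2 116. ] [298.8 111.7] [279.1 109.6]
   wrist cap [279.5 365. ] [280.1  56.5]
4 [339.1 116.8] [298.8 111.2] [279.1 108.4]
   wrist cap [279.5 361.9] [280.2  55.8]
6 [339.  117.6] [298.9 110.6] [279.2 107.2]
   wrist cap [279.5 358.8] [280.2  55.4]
```

View pics/w20a.png

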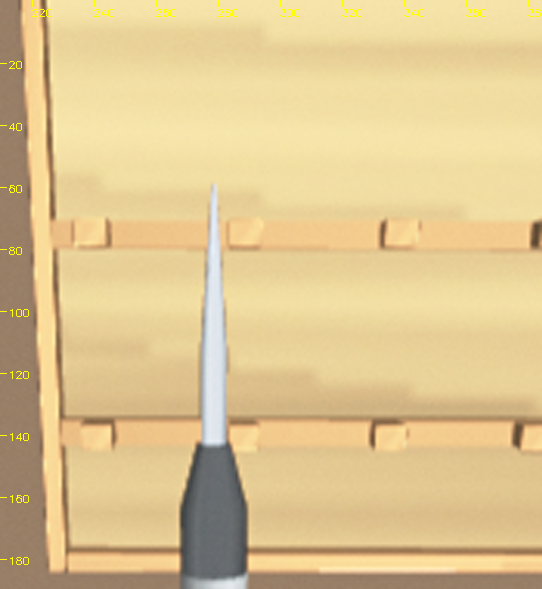

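View pics/w20b.png

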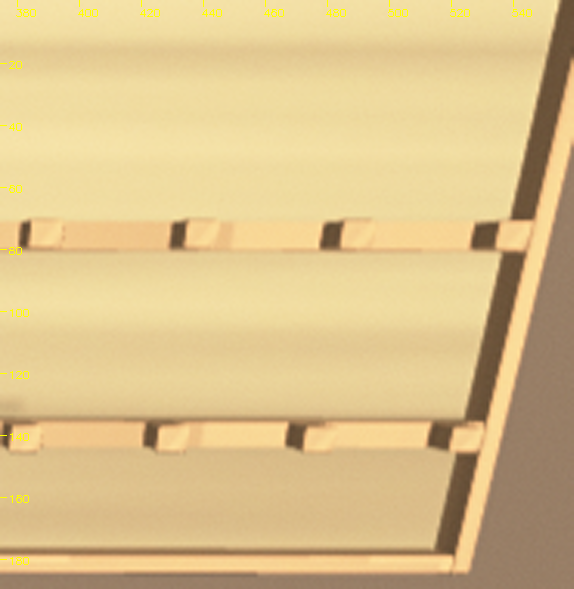

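View pics/s20c.png

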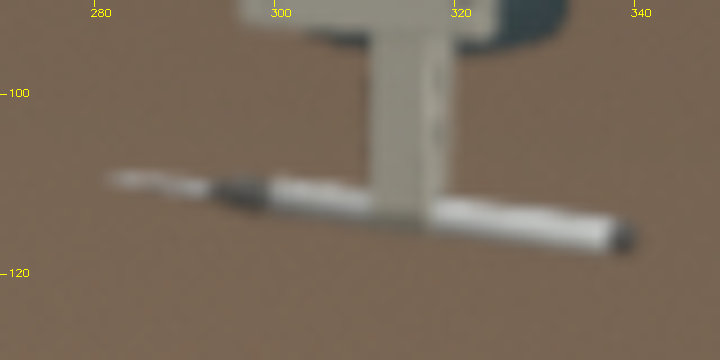

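```bash
python3 - <<'E'
from h import *
import pickle
w=pickle.load(open("w20.pkl","rb"))
us=[238.9,288.9,339.2,389.3,440,490,541]; vs=np.linspace(74.3,75,7)
un=[241.1,287.9,335.3,382.6,430,477.4,525.5]; vn=np.linspace(140.8,140.5,7)
ys=[138,92,46,0,-46,-92,-138]
B=[(30,y) for y in ys]+[(-30,y) for y in ys]
W=[pt(w,u,v,.027)[:2]*1000 for u,v in list(zip(us,vs))+list(zip(un,vn))]
th,R,t,res=fit2(B,W); print(th,t); print(res.round(1).tolist()); print("rim corner",(R.T@(pt(w,229,183,.016)[:2]*1000-t)).round(1))
for n,y in zip(("scr","punch","chisel","file"),(115,69,23,-23)): print(n,(R@(0,y)+t).round(1))
E
```

```text
-9.45676871648538 [ 484.86599257 -280.68897516]
[[-0.0, -0.3], [-0.0, -0.1], [-0.1, -0.1], [-0.1, 0.1], [-0.2, -0.2], [-0.2, 0.1], [-0.3, -0.6], [-0.3, -0.3], [-0.1, 0.3], [0.0, 0.2], [0.2, 0.3], [0.3, 0.4], [0.4, 0.4], [0.4, -0.2]]
rim corner [-75.3 153. ]
scr [ 503.8 -167.3]
punch [ 496.2 -212.6]
chisel [ 488.6 -258. ]
file [ 481.1 -303.4]
```

```bash
cat >> h.py <<'E'
TH=-9.457; TT=np.array([.48487,-.28069])
def place(y,x=0.):
    a=np.radians(TH);return TT+np.array([np.cos(a)*x-np.sin(a)*y,np.sin(a)*x+np.cos(a)*y])
def eef_for(P,R,off=.0391): return np.asarray(P)+off*R[:,2]
E
python3 - <<'E'
from h import *
R=Rt(TH,2); p=place(.115)
for z in (.08,.0205): go(eef_for([*p,z],R),R)
print(p)
E
```

```text
slide [0.0751, -0.0144, 0.1161] rot [-0.02, 0.06, 0.03]
slide [0.0772, -0.0144, 0.1755] rot [-0.02, 0.06, 0.03]
[ 0.50376535 -0.16725294]
```

```bash

python3 -m crank '{"slide":[[0.035,-0.007,0.03],[0.075,-0.0144,0.05],[0.075,-0.0144,0.09],[0.075,-0.0144,0.12],[0.076,-0.0144,0.145],[0.077,-0.0144,0.16],[0.0772,-0.0144,0.17],[0.0772,-0.0144,0.1745],[0.0772,-0.0144,0.1755],[0.0772,-0.0144,0.1755]],"rot":[[0,0,0],[0,0,0],[0,0,0],[0,0,0],[0,0,0],[0,0,0],[0,0,0],[0,0,0],[0,0,0],[0,0,0]],"fingers":[0,0,0,0,0,0,0,0,0,0]}'
python3 - <<'E'
from h import *
w=grab("wrist"); crop(w,"w21",160,0,420,300,2.2); g=grab("side"); crop(g,"s21",230,100,340,190,6)
R=Rt(TH,2); p=place(.115)
go(eef_for([*p,.0195],R),R); print(state()["contact_force"])
E
```

```text
time_s: 25.25
eef_pos: [0.503, -0.1672, -0.0178]
orientation: [[0.986, -0.164, -0.034], [-0.164, -0.986, 0.006], [-0.035, -0.0, -0.999]]
contact_force: [-0.6, -0.0, -1.2]
gripper_width: 0.092
slide [-0.0005, -0.0001, 0.0018] rot [-0.0, -0.02, 0.02]
[-0.35732372 -0.08101189 -0.4626144 ]
```

View pics/w21.png

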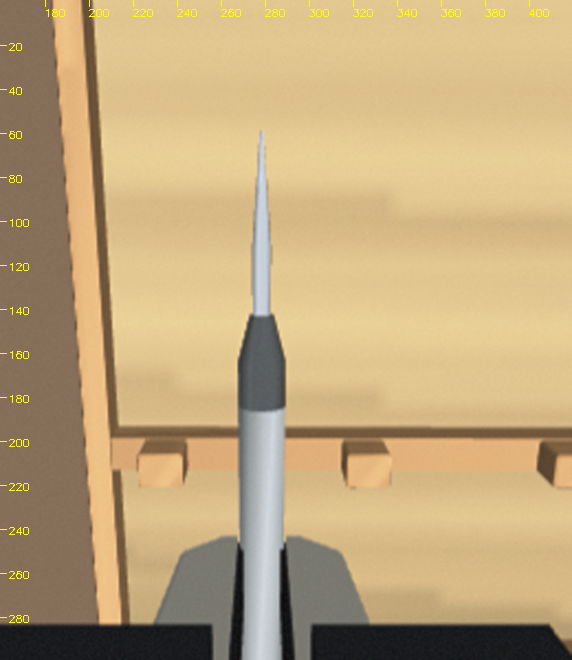

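View pics/s21.png

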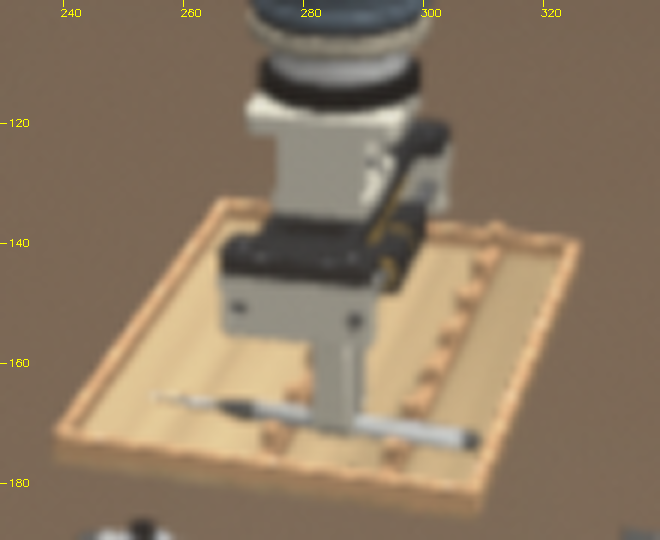

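```bash

python3 -m crank '{"slide":[[0,0,0.0008],[0,0,0.0014],[0,0,0.0014],[0,0,0.0014],[0,0,0.0014],[0,0,0.0014],[0,0,0.0014]],"rot":[[0,0,0],[0,0,0],[0,0,0],[0,0,0],[0,0,0],[0,0,0],[0,0,0]],"fingers":[0,0,0,0.028,0.028,0.028,0.028]}'
python3 -m crank '{"slide":[[0,0,-0.02],[0,0,-0.06],[0,0,-0.11],[0,0,-0.15],[0,0,-0.15]],"rot":[[0,0,0],[0,0,0],[0,0,0],[0,0,0],[0,0,0]],"fingers":[0.028,0.028,0.028,0.028,0.028]}'
python3 - <<'E'
from h import *
w=grab("wrist"); crop(w,"w22",160,0,420,420,1.4); g=grab("side"); crop(g,"s22",230,100,340,190,6)
f=grab("scene"); crop(f,"f22",250,100,400,230,5)
E
```

```text
time_s: 26.05
eef_pos: [0.5029, -0.1672, -0.0191]
orientation: [[0.986, -0.164, -0.034], [-0.164, -0.986, 0.006], [-0.035, -0.0, -0.999]]
contact_force: [0.7, -0.7, 0.2]
gripper_width: 0.299
time_s: 26.55
eef_pos: [0.5108, -0.1692, 0.136]
orientation: [[0.986, -0.164, -0.026], [-0.164, -0.986, 0.002], [-0.026, 0.002, -1.0]]
contact_force: [0.6, -0.6, 0.2]
gripper_width: 0.299
```

View pics/w22.png

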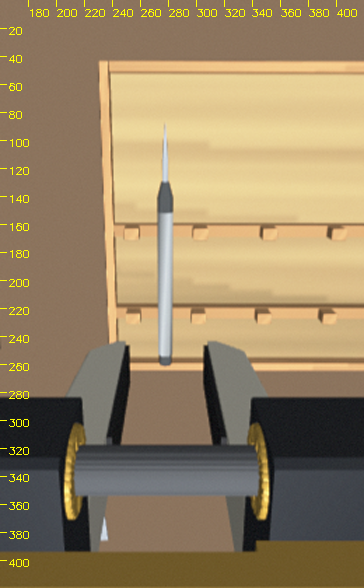

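View pics/s22.png

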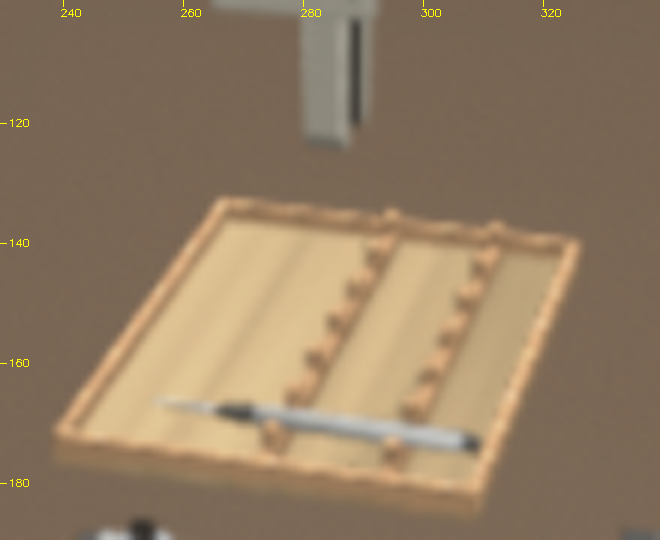

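View pics/f22.png

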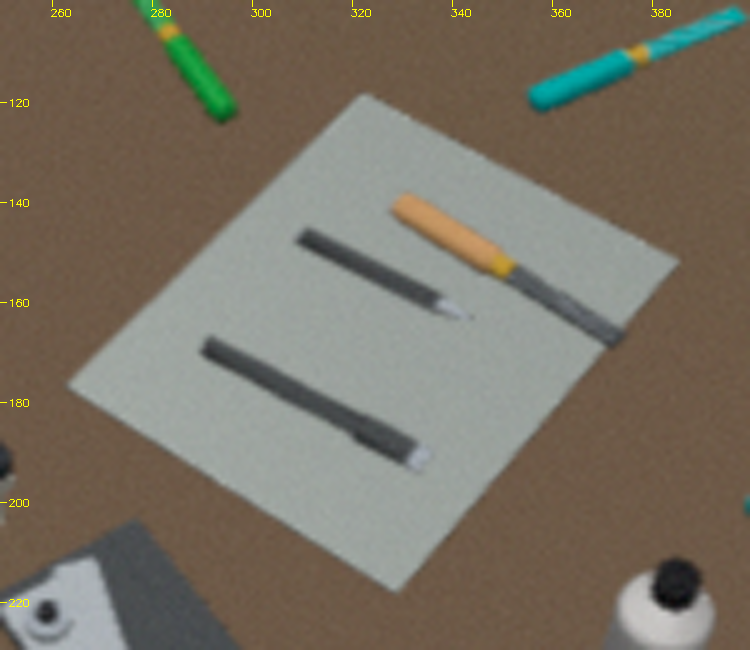

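```bash
python3 - <<'E'
from h import *
go((.47,.22,.14),Rt(9))
E
```

```text
slide [-0.1008, -0.3765, -0.0063] rot [-0.34, 2.02, -18.43]
```

```bash

python3 -m crank '{"slide":[[-0.012,-0.047,-0.01],[-0.025,-0.094,-0.02],[-0.038,-0.141,-0.02],[-0.05,-0.188,-0.02],[-0.063,-0.235,-0.02],[-0.075,-0.28,-0.02],[-0.088,-0.33,-0.01],[-0.1,-0.376,-0.006],[-0.1,-0.376,-0.006],[-0.1,-0.376,-0.006]],"rot":[[0,0.3,-2.3],[0,0.6,-4.6],[-0.1,0.8,-6.9],[-0.1,1,-9.2],[-0.2,1.2,-11.5],[-0.3,1.5,-13.8],[-0.3,1.8,-16.1],[-0.3,2,-18.4],[-0.3,2,-18.4],[-0.3,2,-18.4]],"fingers":[0.05,0.05,0.05,0.05,0.05,0.05,0.05,0.05,0.05,0.05]}'
python3 - <<'E'
from h import *
import pickle
w=grab("wrist"); pickle.dump(w,open("w23.pkl","wb")); crop(w,"w23",20,0,420,300,2)
E
```

```text
time_s: 27.7
eef_pos: [0.4696, 0.2197, 0.138]
orientation: [[0.987, 0.158, -0.003], [0.158, -0.987, -0.001], [-0.003, 0.0, -1.0]]
contact_force: [-0.1, -0.6, 0.3]
gripper_width: 0.537
```

View pics/w23.png

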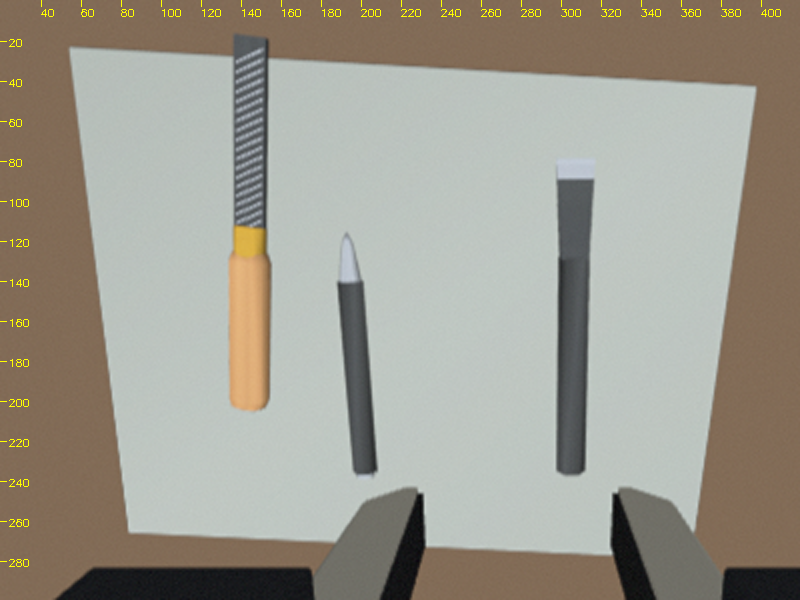

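```bash
cat >> h.py <<'E'
def line(f,n,tail,tip,z,L,zt=None):
    a=pt(f,*tail,zt or z)[:2]; b=pt(f,*tip,z)[:2]; u=(b-a)/np.linalg.norm(b-a); yaw=np.degrees(np.arctan2(u[1],u[0])); o=b-u*L
    print(n,"len",round(np.linalg.norm(b-a)*1000,1),"yaw",yaw.round(2),"orig",(o*1000).round(1)); return o,yaw
E
python3 - <<'E'
from h import *
import pickle
f=pickle.load(open("w23.pkl","rb"))
o,y=line(f,"chisel",(305,236.5),(307.5,78.5),.0095,.091)
line(f,"punch",(202,236.5),(192.5,116),.0085,.061)
line(f,"file",(144,204.5),(144.5,17.5),.011,.13)
R=Rt(y)
for z in (.05,.0125-.0065): go(eef_for([*o,z],R,.036),R)
E
```

```text
chisel len 155.1 yaw 9.57 orig [485.9 195.1]
punch len 122.3 yaw 9.66 orig [465.6 301.3]
file len 170.6 yaw 2.53 orig [472.1 353.7]
slide [0.0123, 0.0259, 0.1243] rot [-0.01, 0.15, -0.59]
slide [0.0124, 0.0259, 0.1683] rot [-0.01, 0.15, -0.59]
```

```bash

python3 -m crank '{"slide":[[0.012,0.026,0.04],[0.0123,0.0259,0.08],[0.0123,0.0259,0.12],[0.0123,0.0259,0.145],[0.0123,0.0259,0.16],[0.0124,0.0259,0.167],[0.0124,0.0259,0.169],[0.0124,0.0259,0.169],[0.0124,0.0259,0.169],[0.0124,0.0259,0.169],[0.0124,0.0259,0.169],[0.0124,0.0259,0.169],[0.0124,0.0259,0.169],[0.0124,0.0259,0.169]],"rot":[[0,0.1,-0.6],[0,0.1,-0.6],[0,0.1,-0.6],[0,0.1,-0.6],[0,0.1,-0.6],[0,0.1,-0.6],[0,0.1,-0.6],[0,0.1,-0.6],[0,0.1,-0.6],[0,0.1,-0.6],[0,0.1,-0.6],[0,0.1,-0.6],[0,0.1,-0.6],[0,0.1,-0.6]],"fingers":[0.05,0.05,0.05,0.05,0.05,0.05,0.05,0.05,0,0,0,0,0,0]}'
python3 -c "
from h import *
s=state();print(s['eef_pos'],s['gripper_width']*93)
go(s['eef_pos']+[0,0,.16],Rt(9.57)); go((.47,-.2,.13),Rt(TH))"
```

```text
time_s: 29.15
eef_pos: [0.486, 0.1952, -0.0305]
orientation: [[0.986, 0.167, -0.001], [0.167, -0.986, -0.0], [-0.001, -0.0, -1.0]]
contact_force: [-0.6, -0.6, 1.3]
gripper_width: 0.135
[ 0.48595676  0.19519192 -0.03053853] 12.545113469571758
slide [-0.0001, -0.0, -0.16] rot [-0.01, 0.04, 0.01]
slide [-0.0817, 0.387, -0.1605] rot [0.0, 0.04, 19.04]
```

```bash
python3 -c "
from h import *
R=Rt(TH);p=place(.023)
go(eef_for([*p,.15],R,.040),R)"

```

```text
slide [-0.0729, 0.4473, -0.1405] rot [0.0, 0.04, 19.04]
```

```bash

python3 -m crank '{"slide":[[0,0,-0.02],[0,0,-0.06],[0,0,-0.11],[-0.008,0.047,-0.14],[-0.016,0.094,-0.15],[-0.024,0.141,-0.15],[-0.032,0.188,-0.15],[-0.04,0.235,-0.15],[-0.048,0.282,-0.15],[-0.056,0.33,-0.15],[-0.064,0.376,-0.145],[-0.07,0.42,-0.14],[-0.073,0.447,-0.14],[-0.073,0.447,-0.14],[-0.073,0.447,-0.14]],"rot":[[0,0,0],[0,0,0],[0,0,0],[0,0,2],[0,0,4],[0,0,6],[0,0,8],[0,0,10],[0,0,12],[0,0,14],[0,0,16],[0,0,18],[0,0,19],[0,0,19],[0,0,19]],"fingers":[0,0,0,0,0,0,0,0,0,0,0,0,0,0,0]}'
python3 - <<'E'
from h import *
w=grab("wrist"); crop(w,"w24",160,0,420,300,2.2); g=grab("side"); crop(g,"s24",230,70,350,190,5); print(state()["gripper_width"]*93)
R=Rt(TH);p=place(.023)
for z in (.05,.0225): go(eef_for([*p,z],R,.040),R)
E
```

```text
time_s: 30.65
eef_pos: [0.488, -0.2575, 0.109]
orientation: [[0.986, -0.164, -0.002], [-0.164, -0.986, 0.001], [-0.002, -0.0, -1.0]]
contact_force: [-1.4, -0.4, -2.2]
gripper_width: 0.132
12.656367946136339
slide [0.0006, 0.0014, 0.0993] rot [-0.02, 0.08, 0.1]
slide [0.0007, 0.0014, 0.1268] rot [-0.02, 0.08, 0.1]
```

View pics/w24.png

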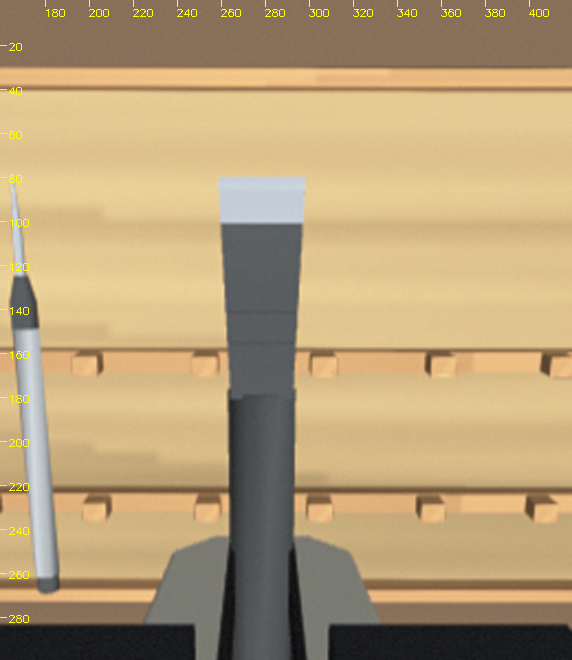

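View pics/s24.png

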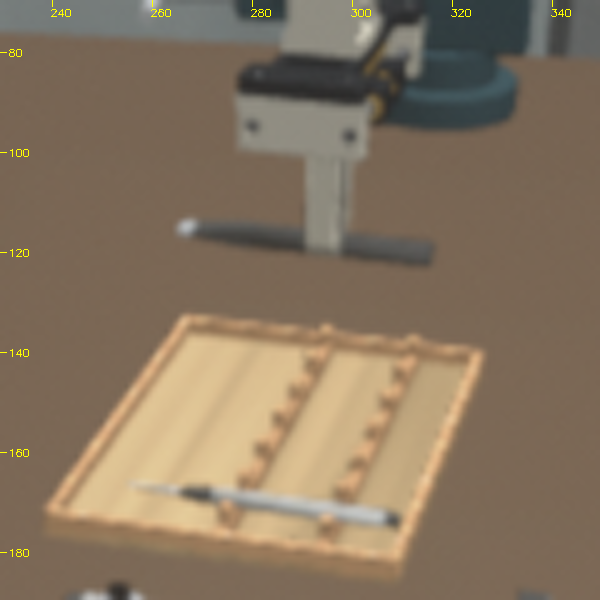

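```bash

python3 -m crank '{"slide":[[0.0006,0.0014,0.03],[0.0006,0.0014,0.065],[0.0006,0.0014,0.095],[0.0006,0.0014,0.112],[0.0007,0.0014,0.122],[0.0007,0.0014,0.1265],[0.0007,0.0014,0.1272],[0.0007,0.0014,0.1272],[0.0007,0.0014,0.1272],[0.0007,0.0014,0.1272],[0.0007,0.0014,0.1272],[0.0007,0.0014,0.1272]],"rot":[[0,0.1,0.1],[0,0.1,0.1],[0,0.1,0.1],[0,0.1,0.1],[0,0.1,0.1],[0,0.1,0.1],[0,0.1,0.1],[0,0.1,0.1],[0,0.1,0.1],[0,0.1,0.1],[0,0.1,0.1],[0,0.1,0.1]],"fingers":[0,0,0,0,0,0,0,0,0.03,0.03,0.03,0.03]}'
python3 -m crank '{"slide":[[0,0,-0.02],[0,0,-0.06],[0,0,-0.11],[0,0,-0.15],[0,0,-0.15]],"rot":[[0,0,0],[0,0,0],[0,0,0],[0,0,0],[0,0,0]],"fingers":[0.03,0.03,0.03,0.03,0.03]}'
python3 - <<'E'
from h import *
w=grab("wrist"); crop(w,"w25",140,0,440,420,1.4); g=grab("side"); crop(g,"s25",230,100,350,190,5); f=grab("scene"); crop(f,"f25",250,100,400,230,5)
go((.45,.30,.14),Rt(9.6))
E
```

```text
time_s: 31.95
eef_pos: [0.4888, -0.2582, -0.0176]
orientation: [[0.986, -0.164, 0.001], [-0.164, -0.986, -0.0], [0.001, -0.0, -1.0]]
contact_force: [0.3, -0.5, -0.3]
gripper_width: 0.322
time_s: 32.45
eef_pos: [0.4911, -0.2597, 0.1378]
orientation: [[0.986, -0.164, 0.009], [-0.164, -0.986, -0.005], [0.009, 0.003, -1.0]]
contact_force: [0.5, 0.0, 0.2]
gripper_width: 0.325
slide [-0.1294, -0.544, -0.0081] rot [-0.03, 0.0, -19.06]
```

View pics/w25.png

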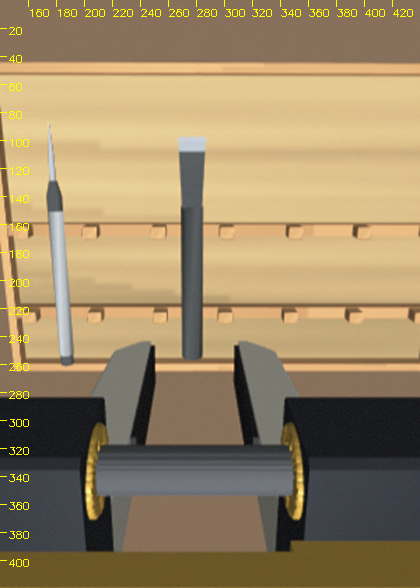

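View pics/s25.png

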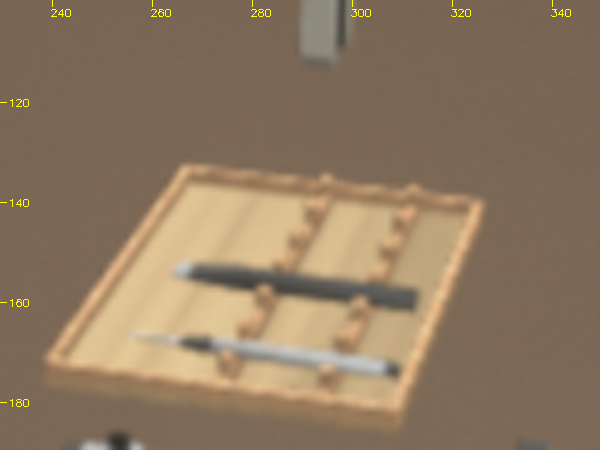

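View pics/f25.png

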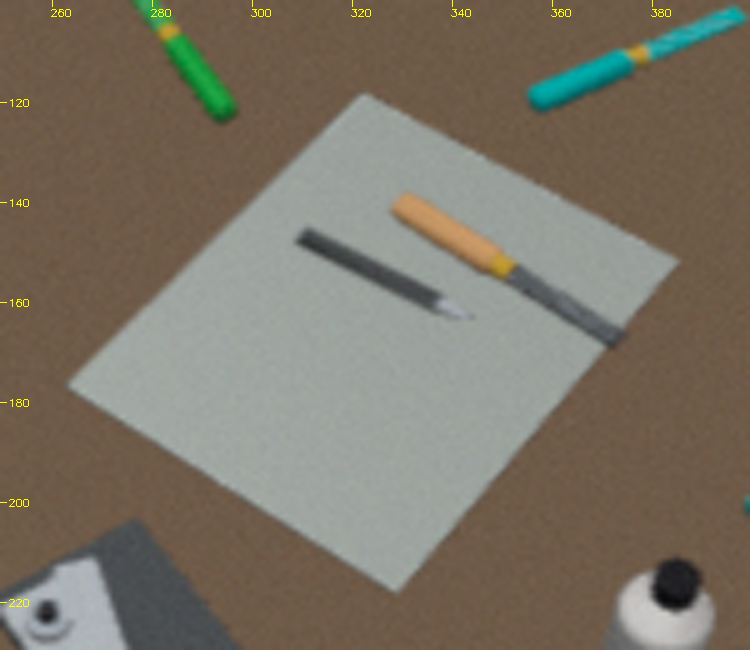

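```bash

python3 -m crank '{"slide":[[-0.011,-0.048,-0.01],[-0.023,-0.096,-0.015],[-0.034,-0.144,-0.015],[-0.046,-0.192,-0.015],[-0.057,-0.24,-0.015],[-0.068,-0.288,-0.015],[-0.08,-0.336,-0.015],[-0.091,-0.384,-0.015],[-0.103,-0.432,-0.01],[-0.114,-0.48,-0.008],[-0.126,-0.528,-0.008],[-0.129,-0.544,-0.008],[-0.129,-0.544,-0.008],[-0.129,-0.544,-0.008]],"rot":[[0,0,-1.6],[0,0,-3.2],[0,0,-4.8],[0,0,-6.4],[0,0,-8],[0,0,-9.6],[0,0,-11.2],[0,0,-12.8],[0,0,-14.4],[0,0,-16],[0,0,-17.6],[0,0,-19],[0,0,-19],[0,0,-19]],"fingers":[0.04,0.04,0.04,0.04,0.04,0.04,0.04,0.04,0.04,0.04,0.04,0.04,0.04,0.04]}'
python3 - <<'E'
from h import *
import pickle
w=grab("wrist"); pickle.dump(w,open("w26.pkl","wb")); crop(w,"w26",100,0,400,300,2.6)
E
```

```text
time_s: 34.0
eef_pos: [0.4499, 0.2988, 0.1388]
orientation: [[0.986, 0.165, -0.002], [0.165, -0.986, -0.001], [-0.002, 0.001, -1.0]]
contact_force: [0.2, -0.4, 0.7]
gripper_width: 0.431
```

View pics/w26.png

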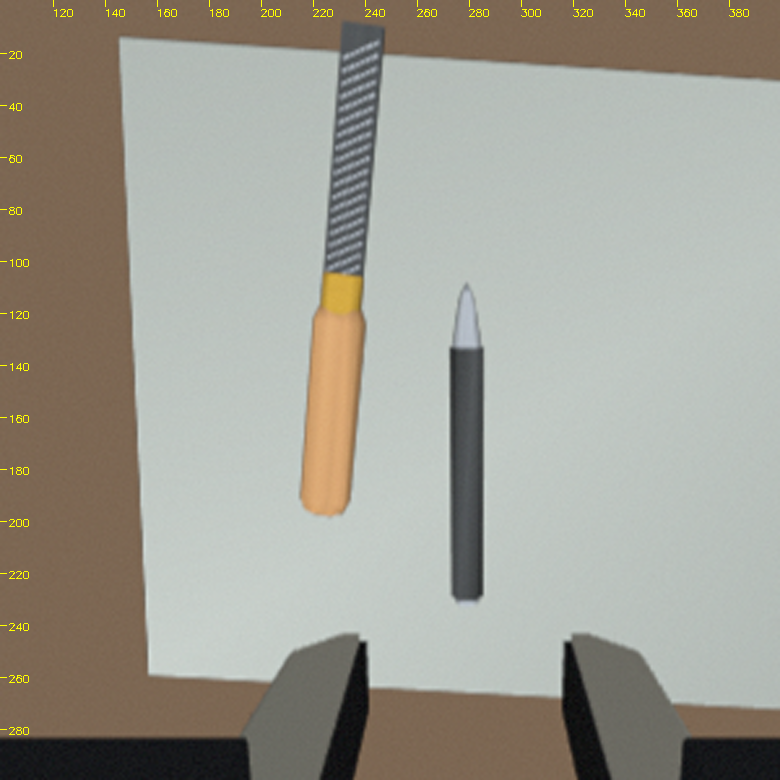

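```bash
python3 - <<'E'
from h import *
import pickle
f=pickle.load(open("w26.pkl","rb"))
o,y=line(f,"punch",(279.1,231),(278.7,108.3),.0085,.061)
line(f,"file",(224.5,197.6),(239.1,8),.011,.13)
R=Rt(y)
for z in (.05,.005): go(eef_for([*o,z],R,.036),R)
E
```

```text
punch len 123.4 yaw 9.77 orig [465.9 301.3]
file len 171.3 yaw 2.75 orig [472.8 353.2]
slide [0.0161, -0.0003, 0.1251] rot [0.02, 0.09, -0.31]
slide [0.0162, -0.0003, 0.1701] rot [0.02, 0.09, -0.31]
```

```bash

python3 -m crank '{"slide":[[0.016,0,0.03],[0.016,0,0.07],[0.016,0,0.11],[0.016,0,0.14],[0.016,0,0.16],[0.0162,-0.0003,0.168],[0.0162,-0.0003,0.1698],[0.0162,-0.0003,0.1698],[0.0162,-0.0003,0.1698],[0.0162,-0.0003,0.1698],[0.0162,-0.0003,0.1698],[0.0162,-0.0003,0.1698],[0.0162,-0.0003,0.1698],[0.0162,-0.0003,0.1698]],"rot":[[0,0,-0.3],[0,0,-0.3],[0,0,-0.3],[0,0,-0.3],[0,0,-0.3],[0,0,-0.3],[0,0,-0.3],[0,0,-0.3],[0,0,-0.3],[0,0,-0.3],[0,0,-0.3],[0,0,-0.3],[0,0,-0.3],[0,0,-0.3]],"fingers":[0.03,0.03,0.03,0.03,0.03,0.03,0.03,0.03,0,0,0,0,0,0]}'
python3 -c "
from h import *
s=state();print(s['eef_pos'],s['gripper_width']*93)
R=Rt(TH);p=place(.069)
off=.0085-s['eef_pos'][2];print(off)
go(eef_for([*p,.15],R,off),R)"
```

```text
time_s: 35.45
eef_pos: [0.4662, 0.3014, -0.0301]
orientation: [[0.986, 0.17, -0.001], [0.17, -0.986, -0.0], [-0.001, 0.0, -1.0]]
contact_force: [-0.1, -0.9, 6.6]
gripper_width: 0.114
[ 0.46623392  0.30144837 -0.03009108] 10.570745296391188
0.038591081897186415
slide [-0.0578, 0.5117, -0.1414] rot [0.02, 0.04, 19.22]
```

```bash

python3 -m crank '{"slide":[[0,0,-0.02],[0,0,-0.06],[0,0,-0.11],[-0.005,0.047,-0.14],[-0.01,0.094,-0.15],[-0.016,0.141,-0.15],[-0.021,0.188,-0.15],[-0.026,0.235,-0.15],[-0.032,0.282,-0.15],[-0.037,0.33,-0.15],[-0.042,0.376,-0.15],[-0.048,0.424,-0.15],[-0.054,0.47,-0.145],[-0.058,0.512,-0.141],[-0.058,0.512,-0.141],[-0.058,0.512,-0.141]],"rot":[[0,0,0],[0,0,0],[0,0,0],[0,0,2],[0,0,4],[0,0,6],[0,0,8],[0,0,10],[0,0,12],[0,0,14],[0,0,16],[0,0,17],[0,0,18],[0,0,19.2],[0,0,19.2],[0,0,19.2]],"fingers":[0,0,0,0,0,0,0,0,0,0,0,0,0,0,0,0]}'
python3 - <<'E'
from h import *
w=grab("wrist"); crop(w,"w27",140,0,440,300,2.2); print(state()["gripper_width"]*93)
R=Rt(TH);p=place(.069)
for z in (.05,.021): go(eef_for([*p,z],R,.0386),R)
E
```

```text
time_s: 37.05
eef_pos: [0.4956, -0.2133, 0.1107]
orientation: [[0.986, -0.165, -0.001], [-0.165, -0.986, 0.0], [-0.001, -0.0, -1.0]]
contact_force: [-0.1, -0.1, 0.2]
gripper_width: 0.114
10.79186873526341
slide [0.0006, 0.0001, 0.0995] rot [-0.0, 0.07, 0.02]
slide [0.0006, 0.0001, 0.1285] rot [-0.0, 0.07, 0.02]
```

View pics/w27.png

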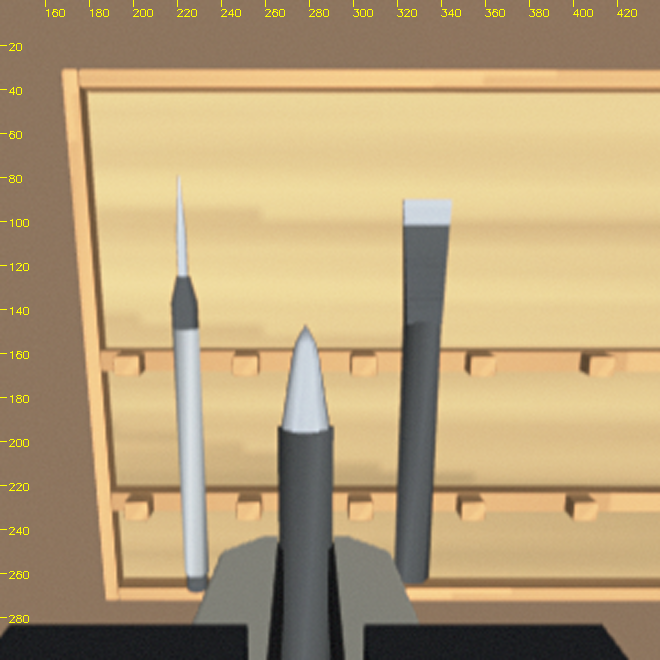

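```bash

python3 -m crank '{"slide":[[0.0006,0,0.03],[0.0006,0,0.065],[0.0006,0,0.095],[0.0006,0,0.112],[0.0006,0,0.122],[0.0006,0,0.127],[0.0006,0,0.1285],[0.0006,0,0.1285],[0.0006,0,0.1285],[0.0006,0,0.1285],[0.0006,0,0.1285],[0.0006,0,0.1285]],"rot":[[0,0.1,0],[0,0.1,0],[0,0.1,0],[0,0.1,0],[0,0.1,0],[0,0.1,0],[0,0.1,0],[0,0.1,0],[0,0.1,0],[0,0.1,0],[0,0.1,0],[0,0.1,0]],"fingers":[0,0,0,0,0,0,0,0,0.024,0.024,0.024,0.024]}'
python3 -m crank '{"slide":[[0,0,-0.02],[0,0,-0.06],[0,0,-0.11],[0,0,-0.15],[0,0,-0.15]],"rot":[[0,0,0],[0,0,0],[0,0,0],[0,0,0],[0,0,0]],"fingers":[0.024,0.024,0.024,0.024,0.024]}'
python3 - <<'E'
from h import *
w=grab("wrist"); crop(w,"w28",140,0,440,420,1.4); g=grab("side"); crop(g,"s28",230,100,350,190,5); f=grab("scene"); crop(f,"f28",250,100,400,230,5)
go((.455,.34,.16),Rt(2.6))
E
```

```text
time_s: 38.3
eef_pos: [0.4963, -0.2126, -0.0174]
orientation: [[0.986, -0.164, 0.001], [-0.164, -0.986, -0.0], [0.001, 0.0, -1.0]]
contact_force: [-0.2, -0.1, -0.4]
gripper_width: 0.255
time_s: 38.8
eef_pos: [0.4987, -0.2139, 0.1379]
orientation: [[0.986, -0.164, 0.009], [-0.164, -0.986, -0.004], [0.009, 0.003, -1.0]]
contact_force: [-0.6, 0.2, -0.5]
gripper_width: 0.256
slide [-0.1308, -0.5382, -0.028] rot [-0.01, -0.0, -12.05]
```

View pics/w28.png

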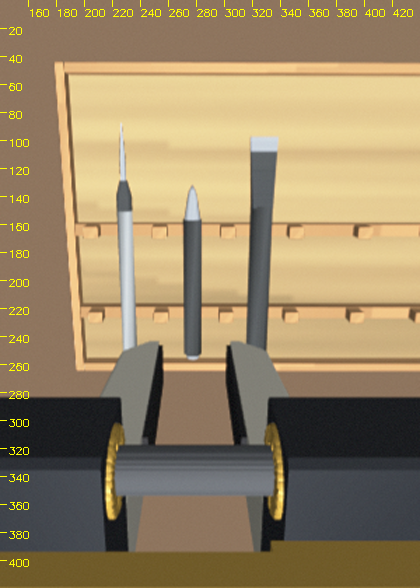

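View pics/s28.png

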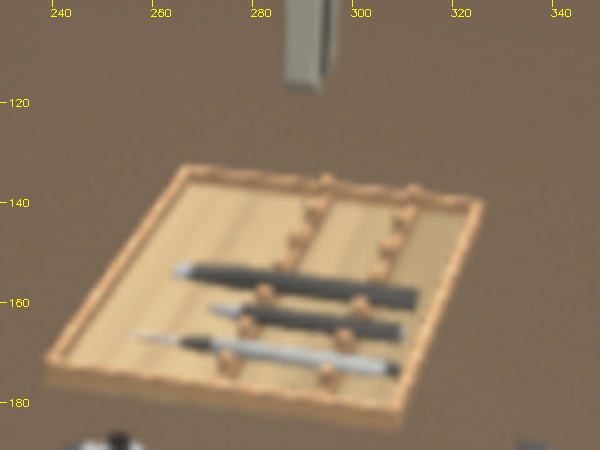

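View pics/f28.png

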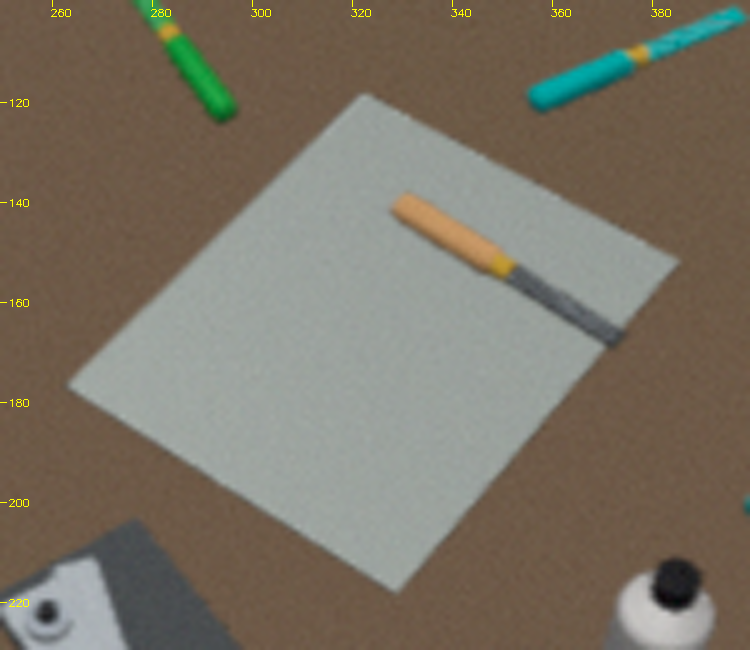

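Scriber (place 1), punch (2) and chisel (3) lie well; only the wooden file at (330–373, 140–167) is left on the mat. I'll fetch it next.

```bash

python3 -m crank '{"slide":[[-0.011,-0.048,-0.02],[-0.023,-0.096,-0.028],[-0.034,-0.144,-0.028],[-0.046,-0.192,-0.028],[-0.057,-0.24,-0.028],[-0.068,-0.288,-0.028],[-0.08,-0.336,-0.028],[-0.091,-0.384,-0.028],[-0.103,-0.432,-0.028],[-0.114,-0.48,-0.028],[-0.126,-0.528,-0.028],[-0.131,-0.538,-0.028],[-0.131,-0.538,-0.028],[-0.131,-0.538,-0.028]],"rot":[[0,0,-1],[0,0,-2],[0,0,-3],[0,0,-4],[0,0,-5],[0,0,-6],[0,0,-7],[0,0,-8],[0,0,-9],[0,0,-10],[0,0,-11],[0,0,-12],[0,0,-12],[0,0,-12]],"fingers":[0.045,0.045,0.045,0.045,0.045,0.045,0.045,0.045,0.045,0.045,0.045,0.045,0.045,0.045]}'
python3 - <<'E'
from h import *
import pickle
w=grab("wrist"); pickle.dump(w,open("w29.pkl","wb")); crop(w,"w29",100,0,400,300,2.6)
E
```

```text
time_s: 40.35
eef_pos: [0.4544, 0.3386, 0.1588]
orientation: [[0.999, 0.044, -0.002], [0.044, -0.999, -0.001], [-0.002, 0.001, -1.0]]
contact_force: [0.6, -0.7, -0.1]
gripper_width: 0.482
```

View pics/w29.png

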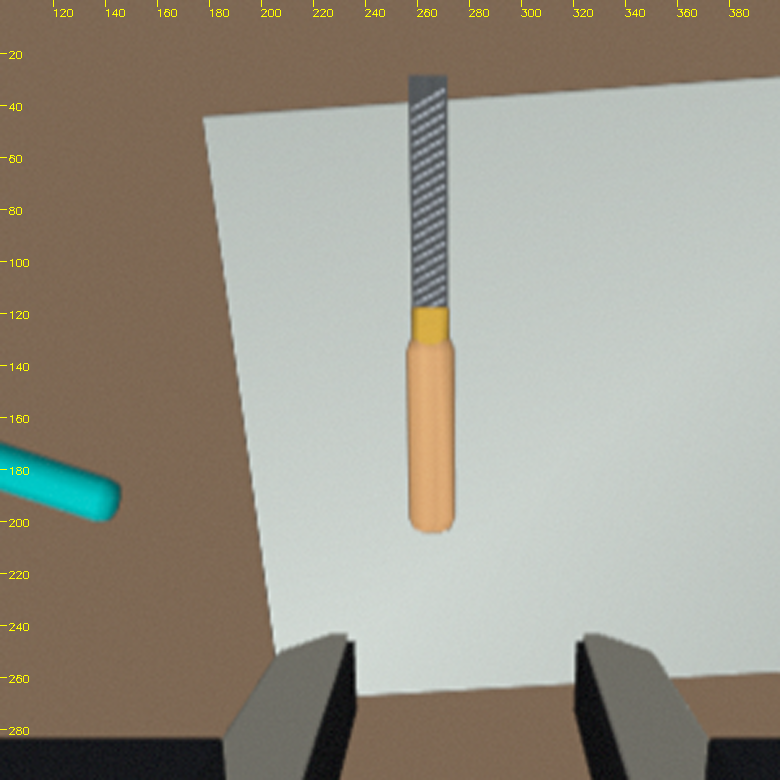

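```bash
python3 - <<'E'
from h import *
import pickle
f=pickle.load(open("w29.pkl","rb"))
o,y=line(f,"file",(265.7,204.1),(264.1,28.7),.011,.13)
R=Rt(y)
for z in (.05,.006): go(eef_for([*o,z],R,.036),R)
E
```

```text
file len 170.4 yaw 2.46 orig [472.1 353.4]
slide [0.0182, -0.0144, 0.1452] rot [0.05, 0.07, 0.01]
slide [0.0182, -0.0145, 0.1892] rot [0.05, 0.07, 0.01]
```

```bash

python3 -m crank '{"slide":[[0.018,-0.0145,0.04],[0.018,-0.0145,0.09],[0.018,-0.0145,0.13],[0.018,-0.0145,0.16],[0.018,-0.0145,0.18],[0.018,-0.0145,0.1875],[0.0182,-0.0145,0.189],[0.0182,-0.0145,0.189],[0.0182,-0.0145,0.189],[0.0182,-0.0145,0.189],[0.0182,-0.0145,0.189],[0.0182,-0.0145,0.189],[0.0182,-0.0145,0.189],[0.0182,-0.0145,0.189]],"rot":[[0,0,0],[0,0,0],[0,0,0],[0,0,0],[0,0,0],[0,0,0],[0,0,0],[0,0,0],[0,0,0],[0,0,0],[0,0,0],[0,0,0],[0,0,0],[0,0,0]],"fingers":[0.045,0.045,0.045,0.045,0.045,0.045,0.045,0.045,0,0,0,0,0,0]}'
python3 -c "
from h import *
s=state();print(s['eef_pos'],s['gripper_width']*93)
R=Rt(TH);p=place(-.023)
off=.011-s['eef_pos'][2];print(off)
go(eef_for([*p,.15],R,off),R)"
```

```text
time_s: 41.8
eef_pos: [0.4722, 0.3536, -0.0295]
orientation: [[0.999, 0.043, -0.001], [0.043, -0.999, -0.001], [-0.001, 0.001, -1.0]]
contact_force: [-1.4, -1.0, 6.5]
gripper_width: 0.199
[ 0.4722165   0.35358446 -0.02946179] 18.482961011037318
0.040461794684647806
slide [-0.0196, 0.6568, -0.1386] rot [0.04, 0.05, 11.93]
```

```bash

python3 -m crank '{"slide":[[0,0,-0.02],[0,0,-0.06],[0,0,-0.11],[-0.001,0.047,-0.14],[-0.003,0.094,-0.15],[-0.004,0.141,-0.15],[-0.006,0.188,-0.15],[-0.007,0.235,-0.15],[-0.008,0.282,-0.15],[-0.01,0.33,-0.15],[-0.011,0.376,-0.15],[-0.013,0.424,-0.15],[-0.014,0.472,-0.15],[-0.016,0.52,-0.15],[-0.017,0.568,-0.15],[-0.018,0.616,-0.145],[-0.0196,0.657,-0.139],[-0.0196,0.657,-0.139],[-0.0196,0.657,-0.139],[-0.0196,0.657,-0.139]],"rot":[[0,0,0],[0,0,0],[0,0,0],[0,0,1],[0,0,2],[0,0,3],[0,0,4],[0,0,5],[0,0,6],[0,0,7],[0,0,8],[0,0,9],[0,0,10],[0,0,11],[0,0,11.9],[0,0,11.9],[0,0,11.9],[0,0,11.9],[0,0,11.9],[0,0,11.9]],"fingers":[0,0,0,0,0,0,0,0,0,0,0,0,0,0,0,0,0,0,0,0]}'
python3 - <<'E'
from h import *
w=grab("wrist"); crop(w,"w30",100,0,440,300,2.2); print(state()["gripper_width"]*93)
R=Rt(TH);p=place(-.023)
for z in (.05,.0235): go(eef_for([*p,z],R,.0405),R)
E
```

```text
time_s: 43.8
eef_pos: [0.481, -0.3026, 0.1098]
orientation: [[0.987, -0.163, -0.001], [-0.163, -0.987, -0.0], [-0.001, 0.0, -1.0]]
contact_force: [-0.3, -0.2, -0.4]
gripper_width: 0.201
18.338140399618844
slide [0.0001, 0.0009, 0.1005] rot [0.03, 0.06, 0.09]
slide [0.0002, 0.0009, 0.127] rot [0.03, 0.06, 0.09]
```

View pics/w30.png

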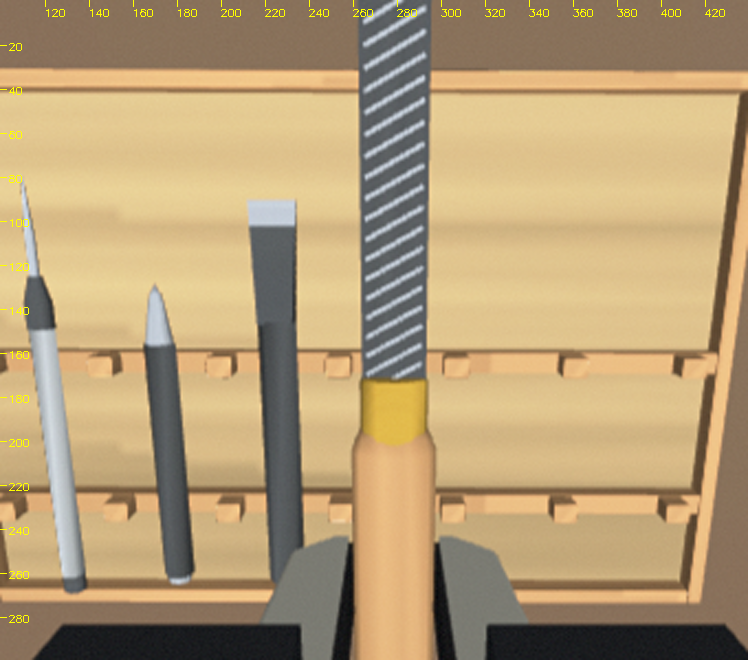

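```bash

python3 -m crank '{"slide":[[0,0.0009,0.03],[0,0.0009,0.065],[0,0.0009,0.095],[0,0.0009,0.112],[0,0.0009,0.122],[0,0.0009,0.126],[0,0.0009,0.127],[0,0.0009,0.127],[0,0.0009,0.127],[0,0.0009,0.127],[0,0.0009,0.127],[0,0.0009,0.127]],"rot":[[0,0,0.1],[0,0,0.1],[0,0,0.1],[0,0,0.1],[0,0,0.1],[0,0,0.1],[0,0,0.1],[0,0,0.1],[0,0,0.1],[0,0,0.1],[0,0,0.1],[0,0,0.1]],"fingers":[0,0,0,0,0,0,0,0,0.029,0.029,0.029,0.029]}'
python3 -m crank '{"slide":[[0,0,-0.02],[0,0,-0.06],[0,0,-0.11],[0,0,-0.15],[-0.02,0,-0.19],[-0.06,0,-0.2],[-0.06,0,-0.2],[-0.06,0,-0.2]],"rot":[[0,0,0],[0,0,0],[0,0,0],[0,0,0],[0,0,0],[0,0,0],[0,0,0],[0,0,0]],"fingers":[0.029,0.029,0.029,0.029,0.029,0.029,0.029,0.029]}'
python3 - <<'E'
from h import *
w=grab("wrist"); crop(w,"w31",80,0,480,300,2); g=grab("side"); crop(g,"s31",230,100,350,190,5); f=grab("scene"); crop(f,"f31",60,80,420,380,2)
import pickle; pickle.dump(w,open("w31.pkl","wb")); pickle.dump(g,open("g31.pkl","wb"))
E
```

```text
time_s: 45.05
eef_pos: [0.481, -0.3035, -0.0167]
orientation: [[0.986, -0.164, -0.001], [-0.164, -0.986, -0.001], [-0.001, 0.001, -1.0]]
contact_force: [-0.1, 0.8, -1.0]
gripper_width: 0.315
time_s: 45.85
eef_pos: [0.4219, -0.2937, 0.1838]
orientation: [[0.986, -0.165, 0.0], [-0.165, -0.986, -0.001], [0.0, 0.001, -1.0]]
contact_force: [0.4, 0.3, -0.3]
gripper_width: 0.309
```

View pics/w31.png

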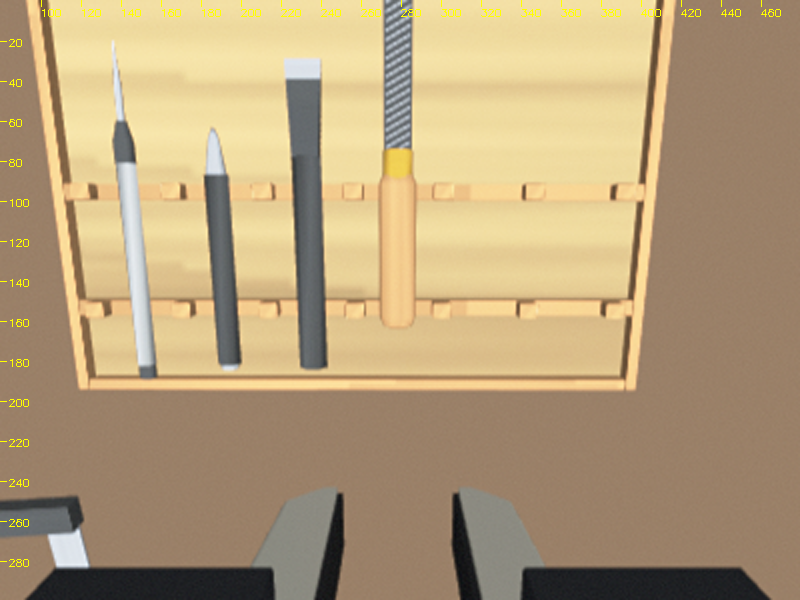

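View pics/s31.png

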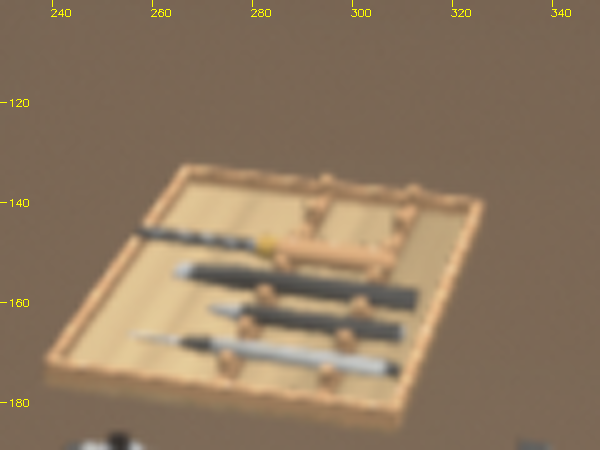

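View pics/f31.png

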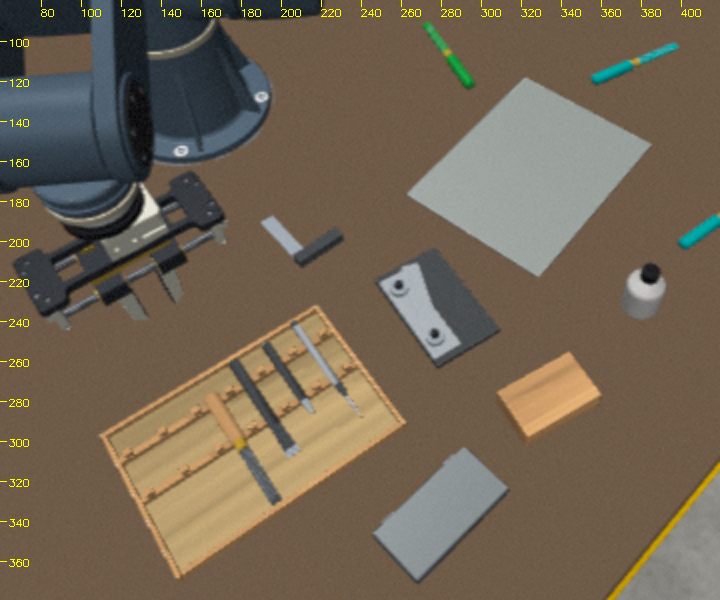

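```bash
python3 - <<'E'
from h import *
import pickle
f=pickle.load(open("w31.pkl","rb"))
q=lambda x,y:(80+x/2-.5,y/2-.5)
a=np.radians(TH);R=np.array([[np.cos(a),-np.sin(a)],[np.sin(a),np.cos(a)]])
for n,tail,tip,z,L in (("scriber",(148,377),(113,41),.0195,.1),("punch",(230,368),(213,128),.0205,.061),("chisel",(314,368),(303,59),.0215,.091),("file",(398,326),(398,149),.023,.04)):
    o,y=line(f,n,q(*tail),q(*tip),z,L); print("   tray frame",((R.T@(o-TT))*1000).round(1),"yaw",round(y-TH,2))
E
```

```text
scriber len 167.5 yaw -9.59 orig [ 503.4 -166.3]
   tray frame [ -0.5 115.9] yaw -0.14
punch len 122.8 yaw -9.49 orig [ 495.6 -211.6]
   tray frame [-0.8 69.9] yaw -0.03
chisel len 153.6 yaw -9.46 orig [ 488.9 -257.6]
   tray frame [ 0.2 23.4] yaw -0.0
file len 89.1 yaw -9.45 orig [ 491.2 -304.8]
   tray frame [ 10.2 -22.8] yaw 0.0
```

```bash

python3 -m crank '{"slide":[[-0.02,0,-0.02],[-0.02,0,-0.02],[-0.02,0,-0.02],[-0.02,0,-0.02],[-0.02,0,-0.02],[-0.02,0,-0.02],[-0.02,0,-0.02],[-0.02,0,-0.02],[-0.02,0,-0.02],[-0.02,0,-0.02]],"rot":[[0,0,0],[0,0,0],[0,0,0],[0,0,0],[0,0,0],[0,0,0],[0,0,0],[0,0,0],[0,0,0],[0,0,0]],"fingers":[0.03,0.03,0.03,0.03,0.03,0.03,0.03,0.03,0.03,0.03]}'
python3 - <<'E'
from h import *
f=grab("scene"); cv2.imwrite("pics/f32.png",f["pixels"][:,:,::-1]); w=grab("wrist"); crop(w,"w32",80,0,480,300,2)
E
```

```text
time_s: 47.0
eef_pos: [0.4028, -0.2903, 0.2027]
orientation: [[0.986, -0.164, -0.001], [-0.164, -0.986, -0.0], [-0.001, 0.0, -1.0]]
contact_force: [-0.1, 0.2, 0.5]
gripper_width: 0.321
```

View pics/f32.png

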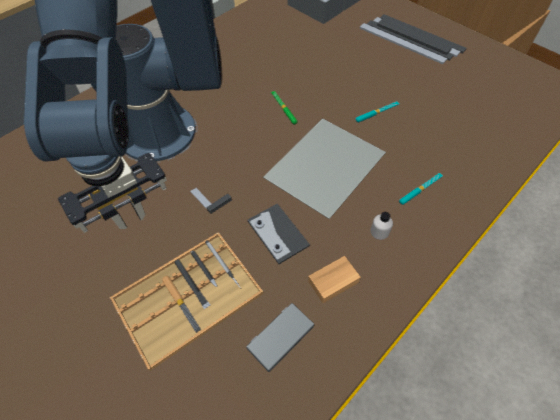

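View pics/w32.png

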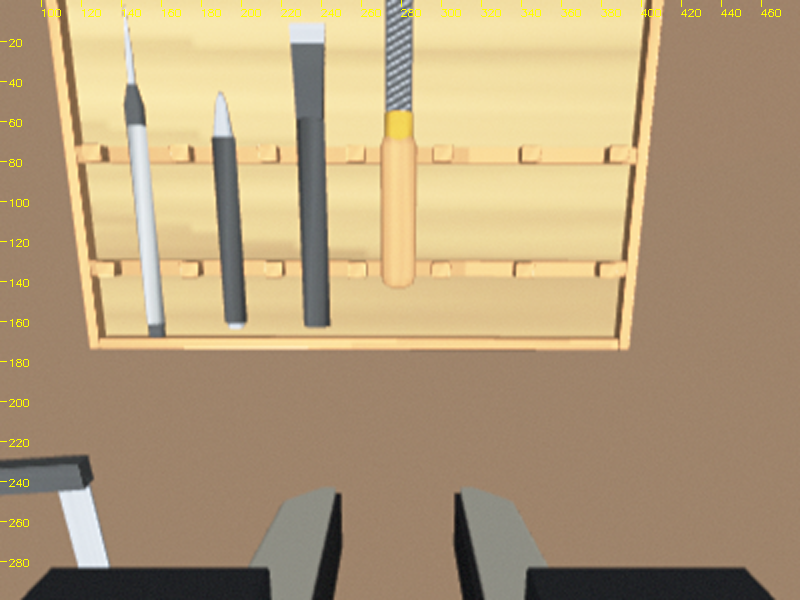

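All four tools lie in places 1–4, the mat is empty, and the bottle (381,228), block (334,278), case (281,337) and square (212,200) are where they started. I'm handing in now.

```bash
python3 -c "
from plant import ticket
print(ticket.job_done())"
```

```text
the job is handed in; nothing more can be done
None
```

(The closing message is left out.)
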